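Seat the square stake in the bench stand and clamp it

TASK

Take the square-headed steel stake out of the wooden rack and fit it into the bore of the green bench stand: the fit is tight, so lean the stake about 15 degrees, start the lower edge of its foot in the bore, and only then straighten it and slide it fully home until its collar rests on the stand. When it is home, swing the stand's clamp lever round to its stop, and let go. Leave the round-headed stake in the rack and the other things on the bench where they are.

Things in the scene. Friction and masses are not known exactly. Their poses are not given: they have to be found in the camera images.
- stake: Steel stake, 0.3 to 0.6 kg, z up its axis, origin at the centre of its foot's underside. From there up: round stem 24 mm diameter, 55 long (foot chamfered 2.5 mm high to 21 diameter); round collar 44 mm diameter, 55 to 63 mm up; dark square head 36 x 36 mm, 63 to 113 mm up, faces square to its x and y: grip it there. It starts upright in either rack hole.
- stake_foot (a point): Centre of the flat underside of the stake's foot. In the rack the stake's collar rests on the rack's top, so the foot is 55 mm below it and the stem must be lifted out by 55 mm.
- stand: Fixed green bench stand: a block 100 (x) x 90 (y) x 70 mm high with a round vertical through bore 26 mm in diameter at its centre; origin at the centre of its underside, on the bench; at yaw 0 its x points away from the robot. With the stake home the collar rests on the block's top, the foot is 55 mm below the top and the head's top is 128 mm above the bench.
- bore_mouth (a point): Centre of the bore's mouth (edge chamfered 2 mm) on the block's top, 70 mm above the bench; axes as the stand. The play is 2 mm: a stem leaning 15 degrees enters until its foot's centre is some 7 mm below the mouth, then binds until straightened. The stake may be turned to any angle about its own axis.
- clamp_lever (a joint): Angle of the clamp lever about its vertical hinge, rad: 0 = open (it points to the stand's -y side), 1.35 = closed, at its stop. It grows clockwise seen from above: the knob swings towards the stand's -x side. A stiff hinge (about 2.5 N at the knob) holds it wherever it is left. Starts between 0 and 0.25.
- lever_hinge (a point): A point on the lever's vertical hinge axis, at (45, -65) mm from the stand's origin in the stand's x and y, 41 mm above the bench.
- lever_knob (a point): Grip point on the lever's upright black round knob (22 mm diameter, 46 to 102 mm above the bench), on its axis, 100 mm from the hinge axis, 78 mm above the bench. The steel arm below the knob reaches up to 46 mm. Pinch it from above or push it sideways.
- rack: Fixed wooden rack block 80 (x) x 210 (y) x 70 mm high, origin at the centre of its underside, with two vertical 31 mm through holes at y = -55 and +55 mm of its frame, a stake in each.
- dome_stake: The other stake, round brass domed head 38 mm in diameter, same stem, collar and height (111 mm); origin at the centre of its foot. It stays in the rack.
- glue_tin: Bystander: closed tin, 72 mm diameter, 100 mm high, yellow label; origin at the centre of its base.
- shoe_last: Bystander: green plastic shoe last, about 220 x 66 x 86 mm high, lying on the bench; origin under its middle.
- hammer: Bystander: hammer lying on the bench; origin under its middle.

How it is judged:
By the outcome, as a careful person would: the job done as asked, in the order asked, and still so for the second after the job is handed in, with the robot touching nothing.
It also fails if it takes over 58 s, if anything falls off the work surface, if the arm or the gripper's body presses on something with over 40 N, if the wrist force passes 120 N, or if a joint passes its speed limit or range.

ROBOT

A 7-joint arm with a two-finger parallel gripper is mounted at the origin on the work surface. World frame = base frame: x ahead of the robot, y to its left, z up, the work surface at z = 0. Lengths are in m, angles in rad, forces in N, time in s.
With the tool pointing down it reaches from about 0.425 to 0.925 m from the base axis. Payload 6.8 kg.
Tool frame: the origin (TCP) lies on the front face of the gripper's body, between the roots of the fingers; the fingertips stand 73 mm ahead of it and the grasp point (between the pads) lies 54 mm ahead of it (tcp_to_tips is the distance from the TCP to the fingertips, in m); z points along the fingers, x is the direction in which the jaws open and shut, and the axes are right-handed (so a half turn about z gives the same grasp; the last joint's range is limited). The gripper opens to 85 mm and grips with 20 to 120 N. Pads are 22 mm wide; open, the fingers measure 114 mm over their backs; the gripper's body (76 mm by 85 mm) begins 54 mm behind the grasp point. The pads swing forward as they close: fully open they stand 13 mm farther back than shut.
Start: joints at [-1.23, 0.477, 0.022, 1.555, -0.011, 1.109, -0.083], TCP at [0.293, 0.608, 0.304] pointing down, gripper open.
Joint ranges: [-2.96, 2.96], [-0.34, 2.1], [-1.41, 1.46], [0.24, 2.44], [-1.37, 4.51], [0.17, 1.92], [-2.96, 2.96]. Speed limits (rad/s): [2.39, 2.39, 3.14, 3.14, 3.14, 3.14, 3.14].

INTERFACE

Orientations are given as a unit quaternion [w, x, y, z].
In Python, from station import get_obs, read_camera, hand_in, look_for, silhouettes, tcp_to_tips gives the robot as it stands. The module is installed in compiled form; this text tells all that it offers.
- The arm moves only by the tool apply_moves, never from a script. Its argument "moves" is a list of rows, each a list of 3 entries, a list of its own where there are three numbers: the shift along the tool's x, y, z in units of 25 mm (1.0 is 25 mm), then the turn, a rotation vector about the tool's x, y, z in units of 10 degrees (1.0 is 10 degrees), then the gripper's target within -1 to 1 (fully open at 1, half-way at 0, shut at -1). In form: [[[dx, dy, dz], [rx, ry, rz], jaw], ...]. A call has 1 to 20 rows; each row is the pose to reach, as a shift and turn from the pose commanded when the call began, along the tool's axes at that moment; what a row does not reach only later rows make up. A row lasts 1/8 s, in which the tool goes at most 62.5 mm and 10.7 degrees, less where a joint would pass 70% of its speed; a pose out of reach is approached as far as the arm can. A call with a gripper value outside its range is refused whole. The fingers move at their own pace and stop on an object; "force" is the grip in N (left out, the last holds). Time passes only in rows, so rows that repeat a pose let the fingers close. It gives the time, the measured TCP pose, the force and the opening at its end, in the units of the state.
- get_obs(): the state, without advancing time (a new reading comes with each control period).
- read_camera(name): name is "side" or "top" or "wrist"; returns a dict with "color" (420x560x3 uint8, red, green, blue), "mtx" (3x3 intrinsics, pixels), "eye" and "rotation" of the camera in the world; the wrist camera has in their place "hand_eye" (4x4, takes a point from camera to tool coordinates, whose origin is the TCP and whose axes are the tool frame's). Camera axes: x right, y up, looking along -z (the intrinsics and any distortion apply to the point x, -y, -z); pixel columns grow to the right and rows downward; lengths in m; the calibration is good to about 2 mm. A picture is of the moment at which its call begins: read the wrist's pose just before it. There is no depth.
- hand_in(): hands the job in, once; it reports no verdict.
Trained networks look in the newest picture that a camera, given by its name, has taken for a name from the list of things; names that differ only in an ending like _2 or _b are one class to them, and where a whole thing is asked for, a point or a joint stands for the part that bears it (a point fixed in the world has none). Each returns a list of dicts, best first, with "conf" (0 to 1); they miss things now and then, are a little off and sometimes report something else, mostly with a low value. They report only what shows in the picture. A call takes as long as a camera call.
- look_for(camera, query): "pixel" ([row, column] in pixels, amid what is visible of it).
- silhouettes(camera, query): "mask" (420x560 bool, what is visible of it) and "pixel" ([row, column] in pixels, amid what is visible of it).
The state is a dict: "t": time; "q": joint angles; "joint_vel": joint speeds; "joint_torque": joint torques, N m; "eef_pos": TCP position; "tool_rot": TCP orientation; "contact_force": force on the tool from outside, world axes, zero at the start; "torque": the same for the moment, N m; "gripper_width": opening from 0.0 (shut) to 1.0 (fully open).
Only numpy, scipy, OpenCV 4.12 (cv2) and the standard library are available. Lean on these libraries where they do the work, as an engineer would, in place of code of your own. Each camera call takes 0.05 s, during which the arm holds its last target.

## Working session

There is one attempt and no reset: what is moved stays moved. The work goes in short steps, Python scripts to look and compute and a tool call to move; the robot and the scene stay as the last step left them, time stands still between calls to the robot, and variables do not carry over. Pictures are saved under pics/ and viewed, and the job is handed in when it is done.

Besides the shell and the picture viewer there is one more tool, called as name([rows], argument=value, ...), one row to a line, values as JSON. apply_moves: Moves the arm, as the interface text tells. Its arguments: {"type":"object","properties":{"moves":{"type":"array"},"force":{"type":"number"}},"required":["moves"]}

```bash
mkdir -p pics; ls
python3 - <<'E'
from station import *
import cv2,numpy as np
print(get_obs())
for n in ["side","top","wrist"]:
    d=read_camera(n); cv2.imwrite(f"pics/{n}0.png",d["color"][:,:,::-1])
    print(n,{k:np.round(v,4).tolist() for k,v in d.items() if k!="color"})
    for q in ["stake","stand","clamp_lever","rack","dome_stake"]:
        print(q,[(x["pixel"],round(x["conf"],2)) for x in look_for(n,q)][:3])
print(tcp_to_tips)
E
```

```text
pics
{'t': 0.0, 'q': array([-1.23012908,  0.47783344,  0.02235747,  1.55642763, -0.01148057,
        1.10929115, -0.08310515]), 'joint_vel': array([-0.00035244, -0.0006805 ,  0.00024025,  0.00058469, -0.00096187,
       -0.00031687,  0.00013929]), 'joint_torque': array([ 6.75959618e-04, -5.96444178e+01,  1.60800666e+00, -2.81197625e+01,
        1.24412737e-02,  9.28773807e-03, -1.66324315e-05]), 'eef_pos': array([0.29267566, 0.60775355, 0.30291365]), 'tool_rot': array([ 5.53968703e-04,  8.46712856e-01,  5.32049340e-01, -7.28955584e-04]), 'contact_force': array([ 0.13932621,  0.5550954 , -0.20149503]), 'torque': array([ 0.03532612,  0.0271843 , -0.00525554]), 'gripper_width': 1.0014052581597366}
side {'mtx': [[454.1161, 0.0, 286.5215], [0.0, 454.1161, 202.4107], [0.0, 0.0, 1.0]], 'eye': [-0.0401, -0.6742, 0.7237], 'rotation': [0.8165, 0.4175, -0.1921, -0.3495]}
stake [([173.7, 200.9], 0.84)]
stand [([251.5, 263.6], 0.97)]
clamp_lever []
rack [([191.4, 191.5], 0.85)]
dome_stake [([161.1, 179.4], 0.7)]
top {'mtx': [[507.9456, 0.0, 271.7447], [0.0, 507.9456, 207.6458], [0.0, 0.0, 1.0]], 'eye': [0.5107, -0.0344, 1.2238], 'rotation': [0.7106, 0.0397, -0.0404, -0.7013]}
stake [([246.7, 180.9], 0.93)]
stand [([263.5, 295.1], 0.77), ([212.2, 410.0], 0.4)]
clamp_lever [([241.3, 345.8], 0.62)]
rack [([247.7, 162.4], 0.83)]
dome_stake [([243.5, 135.2], 0.54)]
wrist {'mtx': [[375.2546, 0.0, 281.5122], [0.0, 375.2546, 208.3159], [0.0, 0.0, 1.0]], 'hand_eye': [[1.0, -0.0009, -0.0021, -0.001], [-0.0014, -0.9591, -0.2831, -0.0712], [-0.0018, 0.2831, -0.9591, -0.0696], [0.0, 0.0, 0.0, 1.0]]}
stake []
stand []
clamp_lever []
rack []
dome_stake []
0.0726
```

View pics/side0.png

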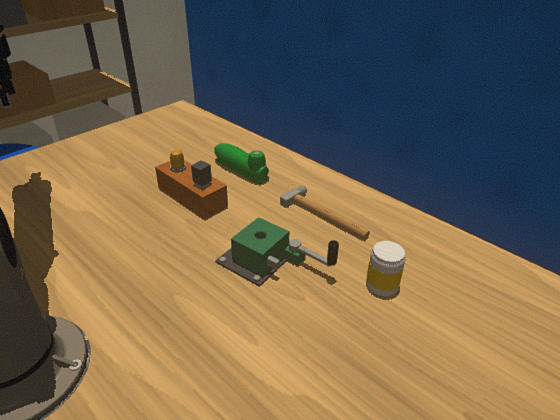

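View pics/top0.png

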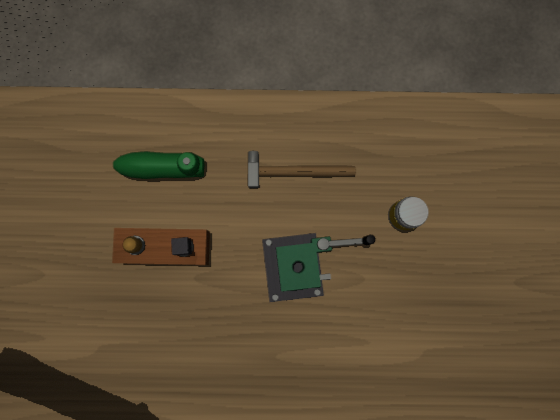

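View pics/wrist0.png

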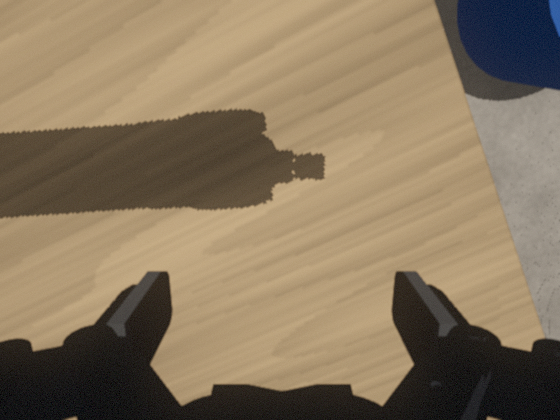

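The side view shows the stake head near (172,201) and the bore near (235,260). In the top view the head is near (246,181), the bore near (267,298) and the knob near (240,369). The wrist camera sees only bare bench. Next I'll zoom in and triangulate.

```bash
cat > h.py <<'E'
from station import *
import cv2,numpy as np
from scipy.spatial.transform import Rotation as R
def q2R(q): return R.from_quat(np.r_[q[1:],q[0]]).as_matrix()
def cam(n):
    o=get_obs(); d=read_camera(n)
    if n=="wrist":
        T=np.eye(4);T[:3,:3]=q2R(o["tool_rot"]);T[:3,3]=o["eef_pos"]
        H=T@d["hand_eye"]; d["E"]=H[:3,3]; d["Rw"]=H[:3,:3]
    else:
        d["E"]=np.array(d["eye"]); r=np.array(d["rotation"]); d["Rw"]=q2R(r) if r.size==4 else r
    return d
def proj(d,P):
    p=(np.atleast_2d(P)-d["E"])@d["Rw"]; p=p*[1,-1,-1]; u=p@np.array(d["mtx"]).T; u=u[:,:2]/u[:,2:]; return u[:,::-1] # row,col
def ray(d,rc):
    v=np.linalg.inv(d["mtx"])@np.array([rc[1],rc[0],1.]); return d["Rw"]@(v*[1,-1,-1])
def atz(d,rc,z):
    v=ray(d,rc); return d["E"]+v*(z-d["E"][2])/v[2]
def tri(ds,rcs):
    A=0;b=0
    for d,rc in zip(ds,rcs):
        v=ray(d,rc);v/=np.linalg.norm(v);M=np.eye(3)-np.outer(v,v);A=A+M;b=b+M@d["E"]
    P=np.linalg.solve(A,b); return P,[np.round(proj(d,P)[0]-rc,1) for d,rc in zip(ds,rcs)]
def crop(d,name,r0,r1,c0,c1,s):
    im=np.ascontiguousarray(d["color"][r0:r1,c0:c1,::-1]); im=cv2.resize(im,None,fx=s,fy=s,interpolation=cv2.INTER_CUBIC); cv2.imwrite(f"pics/{name}.png",im)
E
python3 - <<'E'
from h import *
s=cam("side");t=cam("top")
crop(s,"s1",145,295,140,350,3.8); crop(t,"t1",215,315,100,390,2.75)
for n,a,b in [("head",(172,201),(246,181)),("bore",(235,260),(267,298)),("knob",(241,333),(240,369))]:
    print(n,tri([s,t],[a,b]))
E
```

```text
head (array([0.55146442, 0.16292579, 0.10509308]), [array([-0. , -0.4]), array([-0.4,  0.3])])
bore (array([ 0.50933888, -0.09687335,  0.0690762 ]), [array([ 0. , -0.8]), array([-0.6,  0.5])])
knob (array([ 0.57137878, -0.25206287,  0.10546312]), [array([ 0.2, -1.6]), array([-1. ,  1.1])])
```

```bash
echo
```

```text
(no output)
```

View pics/s1.png

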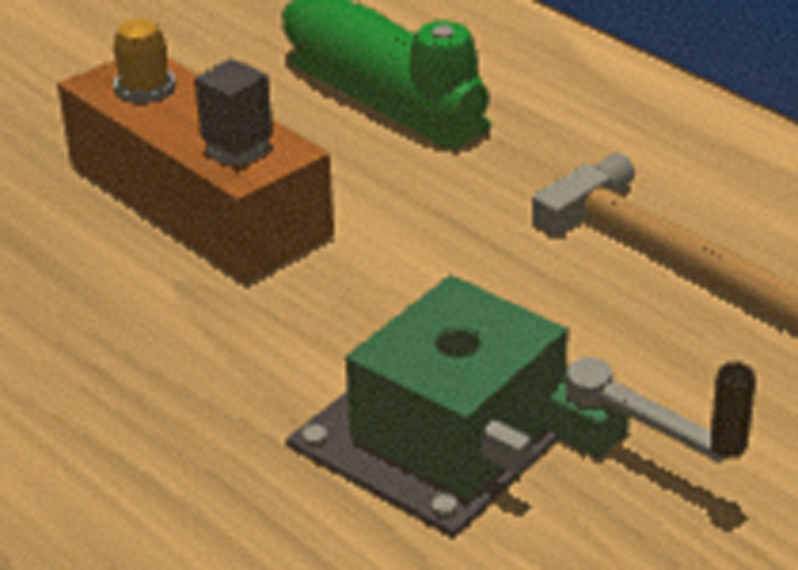

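View pics/t1.png

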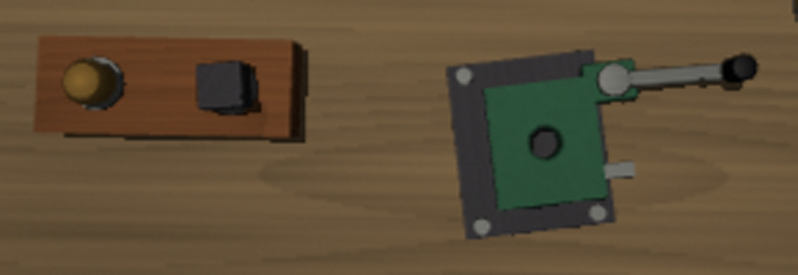

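Triangulation agrees with the text on heights: head about 0.105 (its middle), bore mouth 0.069, knob 0.105 at its top. I'm moving above the stake to look with the wrist camera.

apply_moves([
  [[-11.5,17,0],[0,0,6.4],1],
  [[-11.5,17,0],[0,0,6.4],1],
  [[-11.5,17,0],[0,0,6.4],1],
  [[-11.5,17,0],[0,0,6.4],1],
  [[-11.5,17,0],[0,0,6.4],1],
  [[-11.5,17,0],[0,0,6.4],1],
  [[-11.5,17,0],[0,0,6.4],1],
  [[-11.5,17,0],[0,0,6.4],1],
  [[-11.5,17,0],[0,0,6.4],1],
  [[-11.5,17,0],[0,0,6.4],1],
  [[-11.5,17,0],[0,0,6.4],1],
  [[-11.5,17,0],[0,0,6.4],1],
])

```text
t: 2.5
eef_pos: [0.5503, 0.1668, 0.3038]
tool_rot: [-0.0, 1.0, 0.004, -0.0]
contact_force: [0.0, 0.1, 0.2]
gripper_width: 1.002
```

```bash
cat >> h.py <<'E'
def snap(tag):
    import pickle
    d=cam("wrist"); cv2.imwrite(f"pics/{tag}.png",d["color"][:,:,::-1]); pickle.dump(d,open(f"{tag}.pkl","wb")); o=get_obs()
    print(o["t"],o["eef_pos"].round(4),o["q"].round(3),R.from_matrix(q2R(o["tool_rot"])).as_matrix().round(4).tolist()); return d
E
python3 - <<'E'
from h import *
d=snap("w1")
for q in ["stake"]:
    for x in look_for("wrist",q): print(q,x, atz(d,x["pixel"],.128))
E
```

```text
2.55 [0.5504 0.1665 0.3038] [-0.727  0.327  0.409  1.822 -0.151  1.023 -0.251] [[1.0, 0.0078, -0.0004], [0.0078, -1.0, 0.0004], [-0.0004, -0.0004, -1.0]]
stake {'pixel': [204.0, 285.9], 'conf': 0.74} [0.55375462 0.16874145 0.128     ]
```

View pics/w1.png

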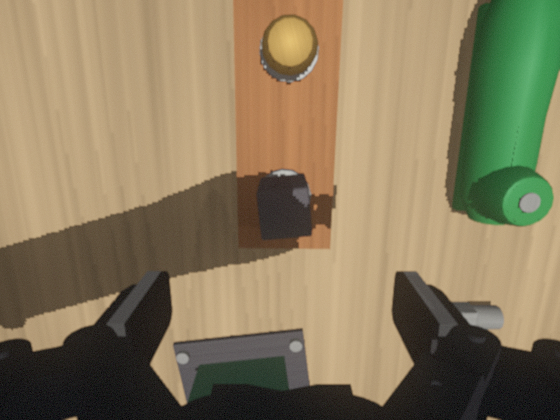

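The wrist view shows the square head at about (206,285), slightly turned, with the dome stake at (43,291) and the stand at the bottom. Zooming in for the head's corners.

Run:
```python
import pickle
from h import *
d=pickle.load(open("w1.pkl","rb"))
im=d["color"][155:255,235:335,::-1].astype(float); im=np.clip(im*2.2,0,255).astype(np.uint8)
cv2.imwrite("pics/w1c.png",cv2.resize(im,None,fx=6,fy=6,interpolation=cv2.INTER_CUBIC))
```

```text
(no output)
```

View pics/w1c.png

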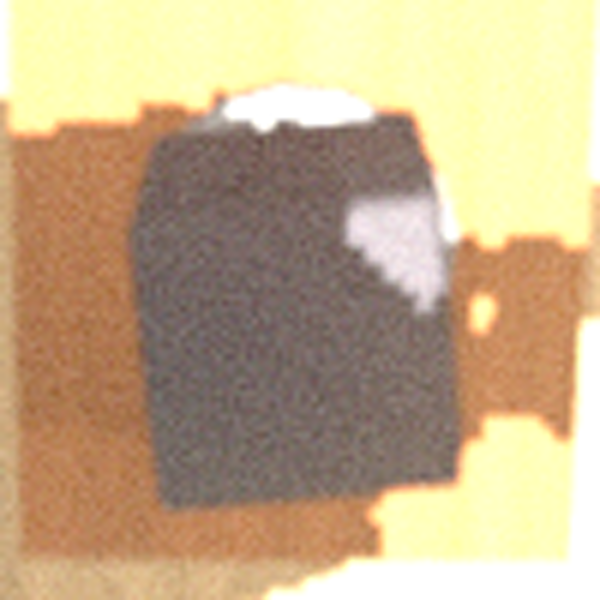

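Run:
```python
import pickle
from h import *
d=pickle.load(open("w1.pkl","rb"))
c=[(155+y/6-.4,235+x/6-.4) for x,y in [(163,507),(457,480),(437,200),(130,235)]]
P=np.array([atz(d,x,.128) for x in c]); print(P.round(4)); 
for i in range(4):
    e=P[(i+1)%4]-P[i]; print(np.linalg.norm(e),np.degrees(np.arctan2(e[1],e[0])))
print(P.mean(0))
```

```text
[[0.5372 0.1431 0.128 ]
 [0.5713 0.1468 0.128 ]
 [0.5681 0.1801 0.128 ]
 [0.5337 0.1757 0.128 ]]
0.0342993269912296 6.113304719080284
0.033428962455751325 95.64125520548554
0.03463206069078287 -172.78239211623494
0.03276041991084296 -83.7976931465847
[0.5525827  0.16143106 0.128     ]
```

Head centre is (0.5526, 0.1614) with yaw about 6.2°, which agrees with the fixed cameras to 1–2 mm. I'll view the bore from the same relative pose, so any hand-eye bias cancels.

apply_moves([
  [[-1.7,10.5,2.3],[0,0,-0.6],1],
  [[-1.7,10.5,2.3],[0,0,-0.6],1],
  [[-1.7,10.5,2.3],[0,0,-0.6],1],
  [[-1.7,10.5,2.3],[0,0,-0.6],1],
  [[-1.7,10.5,2.3],[0,0,-0.6],1],
  [[-1.7,10.5,2.3],[0,0,-0.6],1],
  [[-1.7,10.5,2.3],[0,0,-0.6],1],
  [[-1.7,10.5,2.3],[0,0,-0.6],1],
])

```text
t: 3.6
eef_pos: [0.5105, -0.0962, 0.2466]
tool_rot: [-0.0, 0.998, 0.056, 0.0]
contact_force: [-0.8, -0.3, 0.3]
gripper_width: 0.999
```

Run:
```python
from h import *
d=snap("w2")
im=d["color"][140:280,200:370,::-1].astype(float); im=np.clip(im*1.8,0,255).astype(np.uint8)
cv2.imwrite("pics/w2c.png",cv2.resize(im,None,fx=4,fy=4,interpolation=cv2.INTER_CUBIC))
```

```text
3.65 [ 0.5103 -0.0964  0.2466] [-0.326  0.309  0.476  2.008 -0.185  0.865  0.364] [[0.9937, 0.1122, 0.0004], [0.1122, -0.9937, 0.0004], [0.0005, -0.0004, -1.0]]
```

View pics/w2.png

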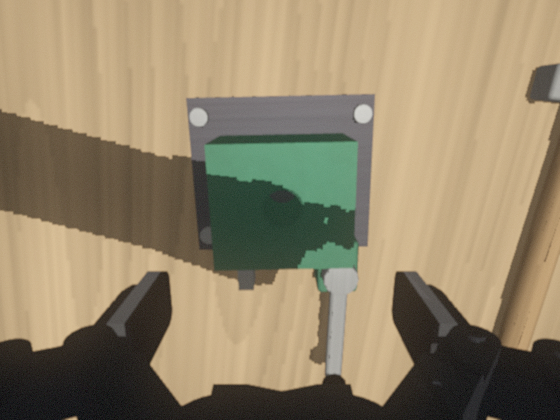

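View pics/w2c.png

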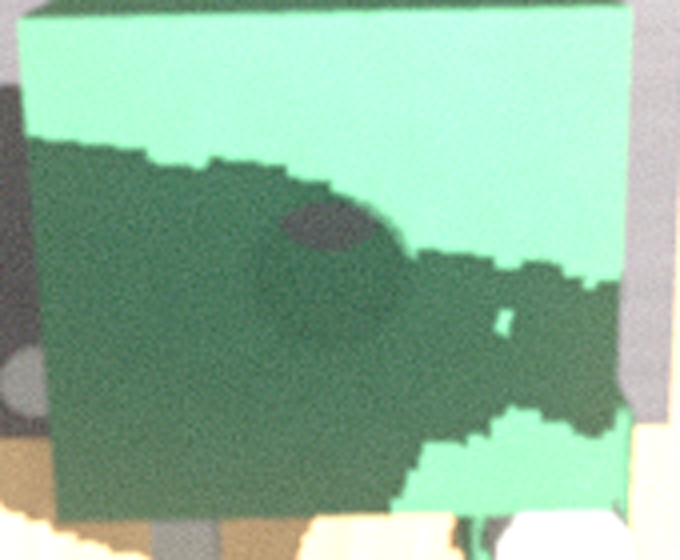

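Run:
```python
import pickle
from h import *
d=pickle.load(open("w2.pkl","rb"))
c=[(140+y/4-.4,200+x/4-.4) for x,y in [(20,16),(632,9),(629,510),(57,520)]]
P=np.array([atz(d,x,.070) for x in c]); print(P.round(4)); 
for i in range(4):
    e=P[(i+1)%4]-P[i]; print(np.linalg.norm(e),np.degrees(np.arctan2(e[1],e[0])))
m=P.mean(0);print(m)
g=cv2.GaussianBlur(d["color"],(5,5),0)[175:240,245:320,::-1].astype(float); im=np.clip((g-10)*5,0,255).astype(np.uint8)
im=cv2.resize(im,None,fx=8,fy=8,interpolation=cv2.INTER_CUBIC)
for r in (.013,.015):
    a=np.linspace(0,2*np.pi,60);pp=proj(d,np.c_[m[0]+r*np.cos(a),m[1]+r*np.sin(a),0*a+.07-(.015-r)])
    for p in pp: cv2.circle(im,(int((p[1]-245+.4)*8),int((p[0]-175+.4)*8)),1,(0,0,255),-1)
cv2.imwrite("pics/w2d.png",im)
```

```text
[[ 0.4565 -0.0596  0.07  ]
 [ 0.5553 -0.0472  0.07  ]
 [ 0.5699 -0.1351  0.07  ]
 [ 0.4682 -0.1486  0.07  ]]
0.0995265453857426 7.168556682002863
0.08906865747520866 -80.55039806638825
0.10258719355630064 -172.44072614041136
0.0896989693707412 97.47949173560983
[ 0.51246484 -0.09761813  0.07      ]
```

View pics/w2d.png

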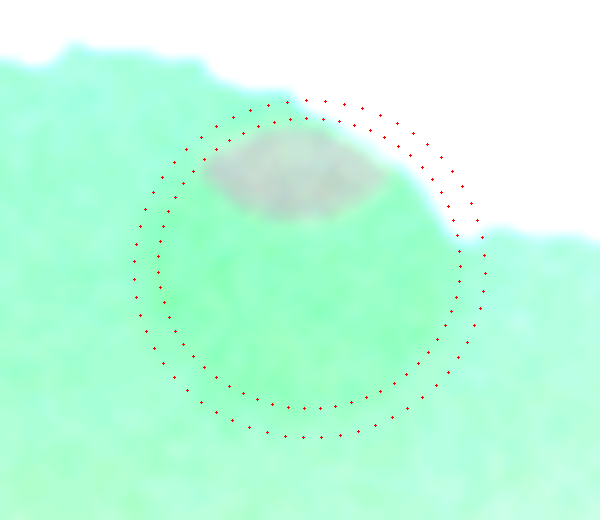

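Run:
```python
import pickle
from h import *
d=pickle.load(open("w2.pkl","rb"))
g=cv2.GaussianBlur(d["color"].astype(np.float32),(0,0),1.2)[175:240,245:320,1]
print(g[::6,::6].astype(int))
lo,hi=g.min(),55
im=np.clip((g-lo)/(hi-lo)*255,0,255).astype(np.uint8)
im=cv2.resize(im,None,fx=8,fy=8,interpolation=cv2.INTER_CUBIC)
cv2.imwrite("pics/w2e.png",im)
```

```text
[[154 156 155 156 155 153 156 157 157 155 156 158 158]
 [104 104  83  88 106 151 155 156 156 156 156 157 158]
 [ 69  69  70  69  68  70  80 143 153 155 156 157 156]
 [ 67  68  68  69  65  56  55  56  96 150 156 156 156]
 [ 67  67  68  67  62  53  53  54  62  98 153 155 153]
 [ 67  67  68  63  63  63  63  64  65  65  74  75  76]
 [ 66  66  67  63  62  63  63  63  64  64  70  71  72]
 [ 66  67  67  64  62  63  64  64  62  65  70  70  70]
 [ 66  66  67  67  64  61  62  63  65  69  69  69  70]
 [ 67  67  67  67  66  66  66  67  67  69  68  69  69]
 [ 66  66  66  67  67  67  67  69  68  70  69  71  71]]
```

View pics/w2e.png

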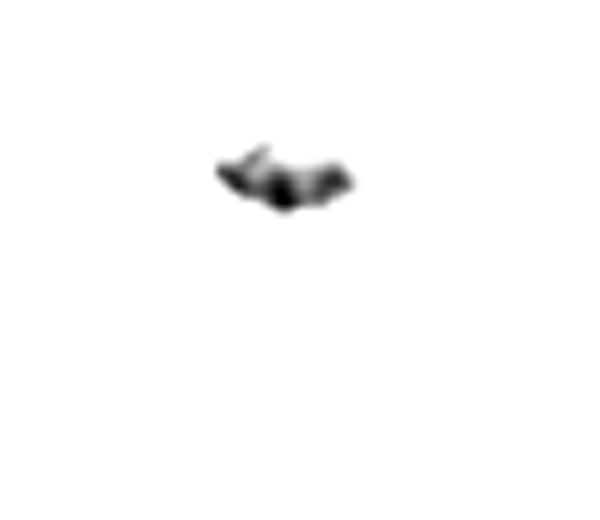

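Run:
```python
import pickle
from h import *
d=pickle.load(open("w2.pkl","rb"))
g=cv2.GaussianBlur(d["color"].astype(np.float32).mean(2),(0,0),1.0)[175:240,245:320]
print(np.percentile(g,[1,10,30,50]))
im=np.clip((g-35)/(58-35)*255,0,255)
lo,hi=np.percentile(g,3),np.percentile(g,60)+3
im=np.clip((g-lo)/(hi-lo)*255,0,255).astype(np.uint8)
im=cv2.resize(im,None,fx=8,fy=8,interpolation=cv2.INTER_CUBIC)
im=cv2.cvtColor(im,cv2.COLOR_GRAY2BGR)
for mx,my,col in [(0.51246,-0.0976,(0,0,255)),(0.5108,-0.0970,(255,0,0))]:
  for r in (.013,.015):
    a=np.linspace(0,2*np.pi,60);pp=proj(d,np.c_[mx+r*np.cos(a),my+r*np.sin(a),0*a+.07-(.015-r)])
    for p in pp: cv2.circle(im,(int((p[1]-245+.4)*8),int((p[0]-175+.4)*8)),1,col,-1)
cv2.imwrite("pics/w2f.png",im)
```

```text
[49.62289139 51.08924561 53.86874161 55.37924194]
```

View pics/w2f.png

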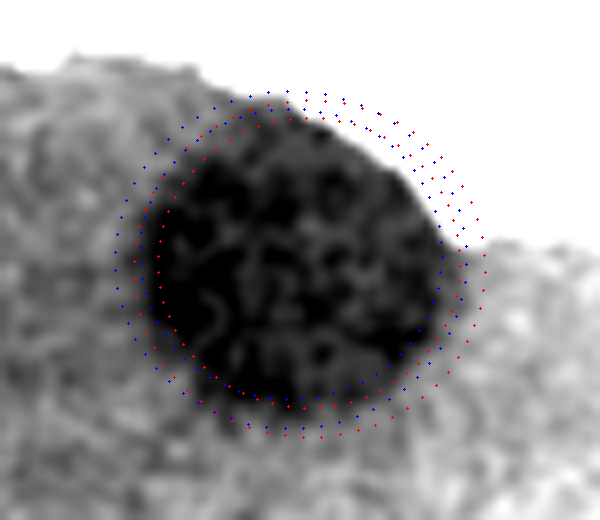

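The bore centre fitted to the dark circle is (0.5107, -0.0972), and the fixed cameras gave (0.5093, -0.0969), so they agree within calibration. Now going to grasp the stake.

apply_moves([
  [[2.84,-10.06,-0.5],[0,0,0],1],
  [[2.84,-10.06,-0.5],[0,0,0],1],
  [[2.84,-10.06,-0.5],[0,0,0],1],
  [[2.84,-10.06,-0.5],[0,0,0],1],
  [[2.84,-10.06,-0.5],[0,0,0],1],
  [[2.84,-10.06,0],[0,0,0],1],
  [[2.84,-10.06,1.0],[0,0,0],0.6],
  [[2.84,-10.06,2.0],[0,0,0],0.6],
  [[2.84,-10.06,2.5],[0,0,0],0.6],
])

```text
t: 4.78
eef_pos: [0.5519, 0.1573, 0.182]
tool_rot: [0.001, 0.999, 0.053, -0.001]
contact_force: [0.4, -0.2, 0.0]
gripper_width: 0.798
```

Run:
```python
from h import *
d=snap("w3")
```

```text
4.825 [0.5516 0.1576 0.1812] [-0.661  0.48   0.355  1.925 -0.229  0.78  -0.071] [[0.9942, 0.1073, -0.0036], [0.1073, -0.9942, -0.0023], [-0.0038, 0.0019, -1.0]]
```

View pics/w3.png

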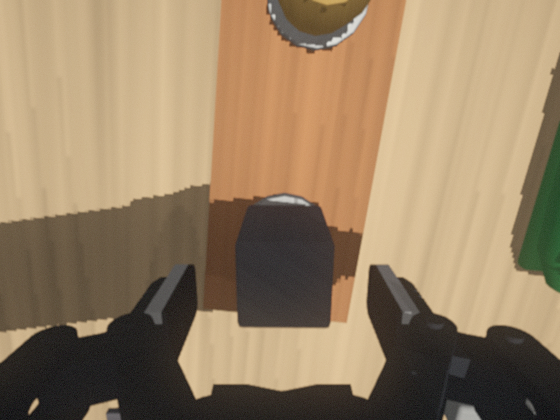

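The head sits centred between the fingers and square to them (columns 238–331, rows 240–327). I'm descending to grip it.

apply_moves([
  [[0,0,0.5],[0,0,0],0.4],
  [[0,0,1.0],[0,0,0],0.4],
  [[0,0,1.0],[0,0,0],0.4],
  [[0,0,1.0],[0,0,0],0.2],
], force=80)

```text
t: 5.32
eef_pos: [0.5531, 0.1598, 0.1591]
tool_rot: [-0.0, 0.998, 0.055, 0.0]
contact_force: [0.2, 0.1, -0.5]
gripper_width: 0.604
```

Run:
```python
from h import *
d=snap("w4")
```

```text
5.375 [0.5532 0.1599 0.1593] [-0.65   0.513  0.34   1.934 -0.247  0.734 -0.057] [[0.994, 0.1096, 0.0008], [0.1096, -0.994, 0.0004], [0.0008, -0.0003, -1.0]]
```

View pics/w4.png

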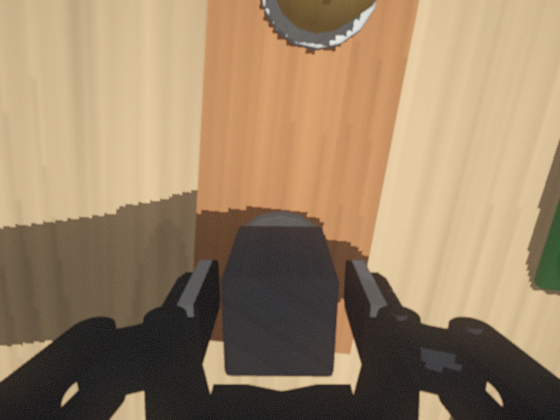

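apply_moves([
  [[0,0,0],[0,0,0],-0.4],
  [[0,0,0],[0,0,0],-0.4],
  [[0,0,0],[0,0,0],-0.4],
  [[0,0,0],[0,0,0],-0.4],
  [[0,0,0],[0,0,0],-0.4],
], force=80)

```text
t: 6.0
eef_pos: [0.5532, 0.1599, 0.1595]
tool_rot: [-0.0, 0.998, 0.055, 0.0]
contact_force: [-0.7, -0.4, 5.1]
gripper_width: 0.415
```

Run:
```python
from h import *
d=snap("w5"); print(get_obs()["contact_force"],get_obs()["gripper_width"])
crop(d,"w5c",200,400,180,380,3)
```

```text
6.05 [0.5532 0.1599 0.1595] [-0.65   0.512  0.34   1.934 -0.247  0.734 -0.057] [[0.994, 0.1095, 0.0008], [0.1095, -0.994, 0.0006], [0.0009, -0.0005, -1.0]]
[-1.72917831 -0.56173231  6.03519284] 0.4117960151587557
```

View pics/w5c.png

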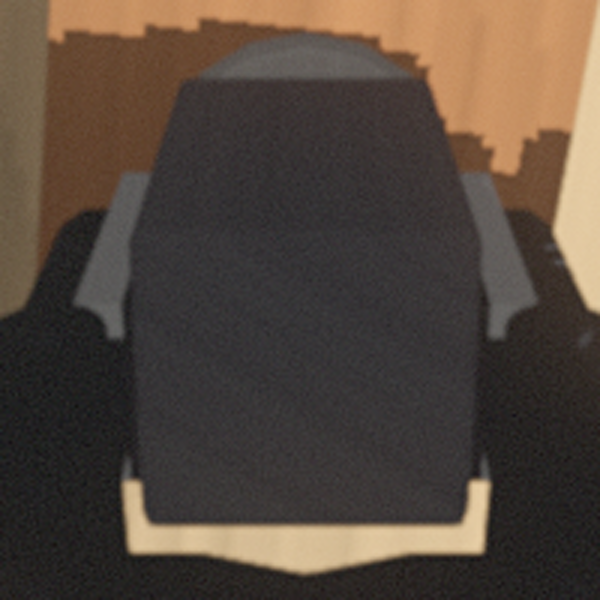

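Run:
```python
import pickle
from h import *
d=pickle.load(open("w5.pkl","rb")); T=np.array([0.5532,.1599,.1595])
Rt=np.array([[0.994,.1095,.0008],[.1095,-.994,.0006],[.0009,-.0005,-1.]])
for x,y,z in [(140,523,.128),(473,523,.128),(480,236,.128),(132,236,.128),(182,78,.078),(425,78,.078)]:
    P=atz(d,(200+y/3-.3,180+x/3-.3),z); print(x,y,P.round(4),((P-T)@Rt).round(4))
```

```text
140 523 [0.5374 0.1434 0.128 ] [-0.0175  0.0147  0.0315]
473 523 [0.573  0.1472 0.128 ] [0.0183 0.0148 0.0315]
480 236 [0.5685 0.181  0.128 ] [ 0.0175 -0.0193  0.0315]
132 236 [0.5342 0.1772 0.128 ] [-0.017  -0.0193  0.0315]
182 78 [0.5341 0.1765 0.078 ] [-0.0172 -0.0186  0.0815]
425 78 [0.5684 0.1803 0.078 ] [ 0.0173 -0.0186  0.0815]
```

The jaws are on the head (opening 0.41 ≈ 35 mm, against a 36 mm head). The stake axis sits at tool (0, -1.6 mm), and the foot is at tool z 144.5 mm. Lifting straight up.

apply_moves([
  [[0,0,-0.6],[0,0,0],-0.4],
  [[0,0,-1.5],[0,0,0],-0.4],
  [[0,0,-2.5],[0,0,0],-0.4],
  [[0,0,-3.5],[0,0,0],-0.4],
  [[0,0,-4],[0,0,0],-0.4],
  [[0,0,-4],[0,0,0],-0.4],
])

```text
t: 6.8
eef_pos: [0.553, 0.1599, 0.2595]
tool_rot: [-0.0, 0.998, 0.055, 0.001]
contact_force: [0.6, 0.6, -4.2]
gripper_width: 0.408
```

Run:
```python
from h import *
d=snap("w6"); o=get_obs(); print(o["contact_force"],o["gripper_width"])
s=cam("side"); crop(s,"s6",100,300,120,360,3)
crop(d,"w6c",200,400,180,380,3)
```

```text
6.85 [0.5525 0.1598 0.2586] [-0.698  0.378  0.393  1.866 -0.177  0.932 -0.114] [[0.994, 0.1097, -0.0004], [0.1097, -0.994, -0.0], [-0.0004, -0.0, -1.0]]
[-0.6009377  -0.5718084  -4.30313137] 0.4120615738072665
```

View pics/s6.png

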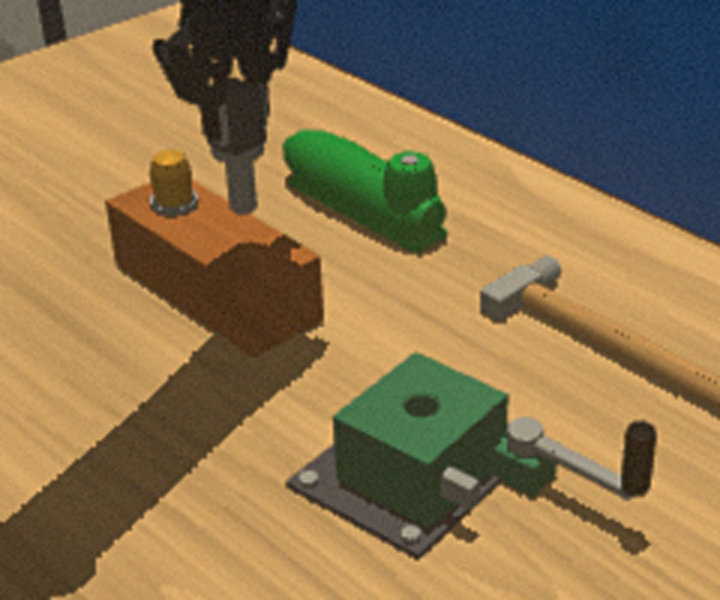

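View pics/w6c.png

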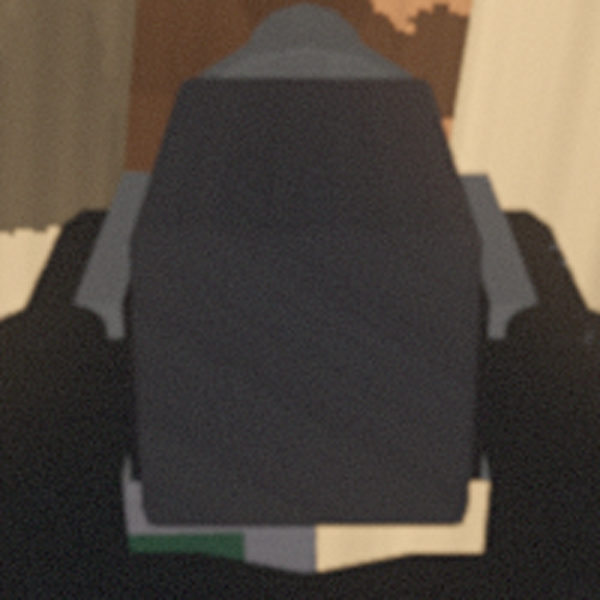

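The stake hangs clear of the rack, hasn't slipped, and weighs about 4.3 N. Now I'll work out the leaned pose above the bore.

```bash
cat >> h.py <<'E'
U=np.array([.994,.1097,0]);V=np.array([.1097,-.994,0]);Z=np.array([0,0,1.])
BORE=np.array([.5107,-.0972,.070]); L=.1445; YO=-.0016
def target(th,xf,h,yf=0):  # lean deg, foot offset along U, V, height above mouth
    t=np.radians(th); a=np.sin(t)*U+np.cos(t)*Z
    F=BORE+xf*U+yf*V+h*Z
    Rt=np.c_[np.cos(t)*U-np.sin(t)*Z, V, -a]
    return F+L*a-YO*V, Rt
def delta(p,Rt,p0,R0):
    return (R0.T@(p-p0)/.025).round(3), (np.degrees(R.from_matrix(R0.T@Rt).as_rotvec())/10).round(3)
def foot(o=None):
    o=o or get_obs(); Rt=q2R(o["tool_rot"]); F=o["eef_pos"]+Rt@[0,YO,L]; e=F-BORE
    tilt=np.degrees(np.arcsin(Rt[:,2]@-U)), np.degrees(np.arcsin(Rt[:,2]@-V))
    print("t",round(o["t"],2),"foot U,V,Z mm",(np.array([e@U,e@V,e[2]])*1e3).round(2),"tilt",np.round(tilt,2),"F",o["contact_force"].round(1),"M",o["torque"].round(2),"w",round(o["gripper_width"],3))
E
python3 - <<'E'
from h import *
o=get_obs(); foot(o)
print(delta(*target(15,-.0012,.020),o["eef_pos"],q2R(o["tool_rot"])))
E
```

```text
t 6.9 foot U,V,Z mm [  69.26 -252.37   43.53] tilt [ 0.09 -0.02] F [-0.4 -0.  -3.8] M [-0.08  0.06 -0.02] w 0.409
(array([-1.329, 10.096,  1.144]), array([ 2.000e-03, -1.491e+00, -1.000e-03]))
```

apply_moves([
  [[-0.4,2.5,0],[0,-0.4,0],-0.4],
  [[-0.8,5,0],[0,-0.8,0],-0.4],
  [[-1.2,7.5,0.3],[0,-1.2,0],-0.4],
  [[-1.33,9.3,0.7],[0,-1.5,0],-0.4],
  [[-1.33,10.1,1.1],[0,-1.5,0],-0.4],
  [[-1.33,10.1,1.1],[0,-1.5,0],-0.4],
  [[-1.33,10.1,1.1],[0,-1.5,0],-0.4],
  [[-1.33,10.1,1.1],[0,-1.5,0],-0.4],
])

```text
t: 7.9
eef_pos: [0.5478, -0.0929, 0.2315]
tool_rot: [0.007, 0.99, 0.056, -0.13]
contact_force: [0.8, -0.0, -4.9]
gripper_width: 0.416
```

Run:
```python
from h import *
d=snap("w7"); foot()
s=cam("side"); crop(s,"s7",150,300,180,380,3.8)
t=cam("top"); crop(t,"t7",200,320,220,380,4.5)
```

```text
7.95 [ 0.5477 -0.0932  0.2316] [-0.305  0.505  0.466  1.795 -0.171  1.152  0.341] [[0.96, 0.1119, -0.2566], [0.1084, -0.9937, -0.0281], [-0.2582, -0.0008, -0.9661]]
t 7.95 foot U,V,Z mm [-0.05 -1.51 22.  ] tilt [1.496e+01 1.000e-02] F [ 0.   0.2 -3.3] M [ 0.07 -0.5  -0.02] w 0.413
```

View pics/s7.png

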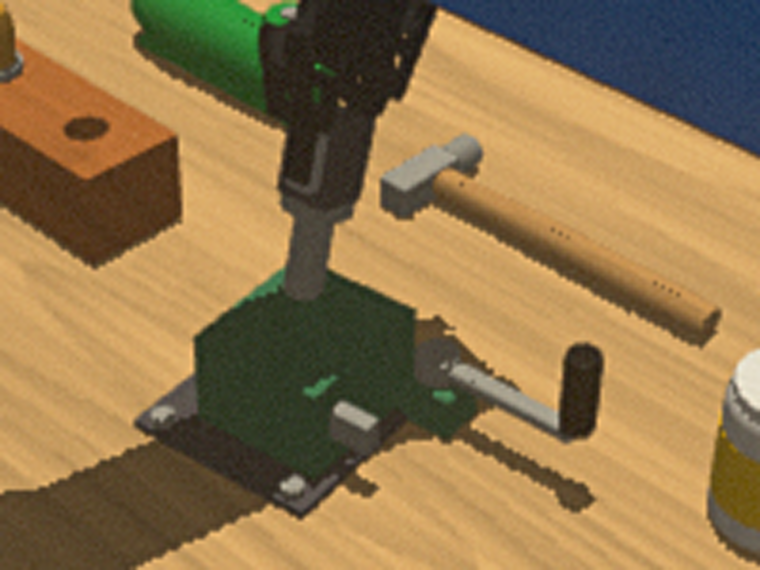

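View pics/w7.png

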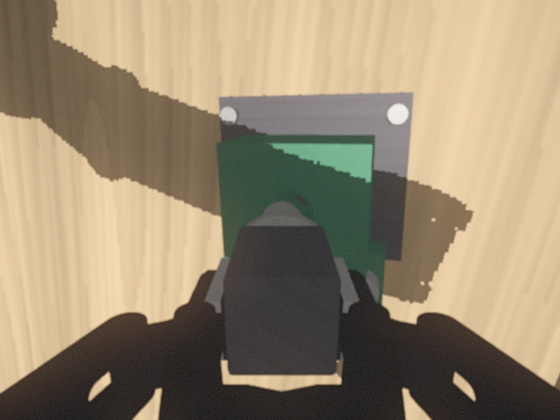

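The stake is leaning about 15° just above the bore, and the foot shows at about (227,261) in the side view. I'll overlay the predicted foot and bore circles in both views to check.

```bash
cat >> h.py <<'E'
def overlay(d,o,name,r0,r1,c0,c1,s,gain=3):
    Rt=q2R(o["tool_rot"]); F=o["eef_pos"]+Rt@[0,YO,L]; a=np.linspace(0,2*np.pi,80)
    im=np.clip(cv2.GaussianBlur(d["color"],(3,3),0)[r0:r1,c0:c1,::-1].astype(float)*gain,0,255).astype(np.uint8)
    im=cv2.resize(im,None,fx=s,fy=s,interpolation=cv2.INTER_CUBIC)
    def dr(P,col):
        for p in proj(d,P): cv2.circle(im,(int((p[1]-c0+.4)*s),int((p[0]-r0+.4)*s)),1,col,-1)
    dr(BORE+np.c_[.013*np.cos(a),.013*np.sin(a),0*a-.002],(0,0,255))
    dr(BORE+np.c_[.015*np.cos(a),.015*np.sin(a),0*a],(0,0,255))
    for rr,k in ((.0105,0),(.012,.0025),(.012,.055),(.022,.055)): dr(F+(np.c_[rr*np.cos(a),rr*np.sin(a),0*a-k])@Rt.T,(255,0,255))
    cv2.imwrite(f"pics/{name}.png",im)
E
python3 - <<'E'
from h import *
import pickle
o=get_obs(); foot(o)
overlay(pickle.load(open("w7.pkl","rb")),o,"w7o",150,280,200,380,4)
overlay(cam("side"),o,"s7o",180,270,220,310,7,3)
E
```

```text
t 8.05 foot U,V,Z mm [-0.18 -0.91 22.07] tilt [14.96  0.  ] F [-0.2 -0.2 -5.2] M [ 0.03 -0.48 -0.  ] w 0.408
```

View pics/w7o.png

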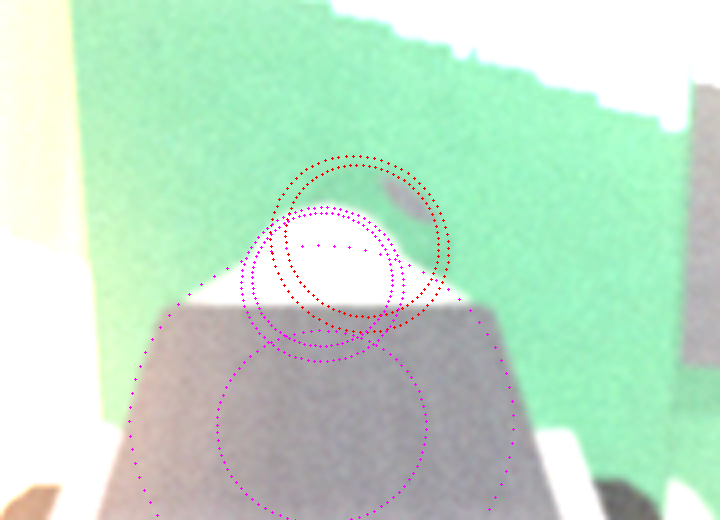

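View pics/s7o.png

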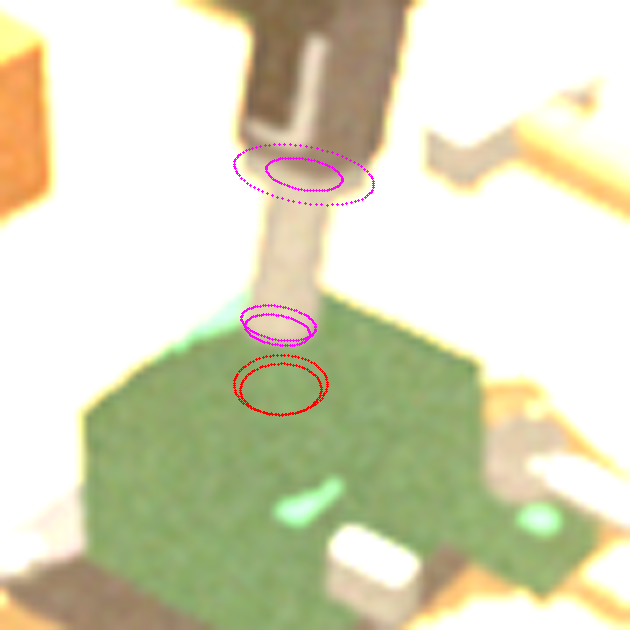

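Run:
```python
from h import *
import pickle
d=pickle.load(open("w7.pkl","rb"))
g=cv2.GaussianBlur(d["color"].astype(np.float32),(0,0),.8)[180:240,230:330]
im=np.clip((g.mean(2)-40)/(75-40)*255,0,255).astype(np.uint8)
cv2.imwrite("pics/w7p.png",cv2.resize(im,None,fx=7,fy=7,interpolation=cv2.INTER_CUBIC))
s=cam("side")
g=cv2.GaussianBlur(s["color"].astype(np.float32),(0,0),.6)[195:265,220:310]
im=np.clip((g-20)/(120-20)*255,0,255).astype(np.uint8)[:,:,::-1]
cv2.imwrite("pics/s7p.png",cv2.resize(im,None,fx=8,fy=8,interpolation=cv2.INTER_CUBIC))
```

```text
(no output)
```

View pics/w7p.png

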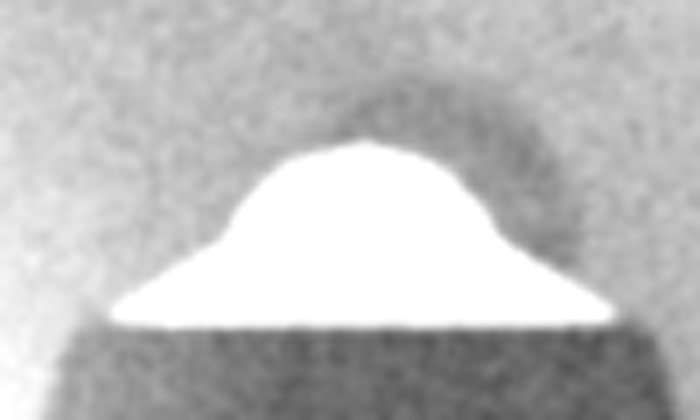

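View pics/s7p.png

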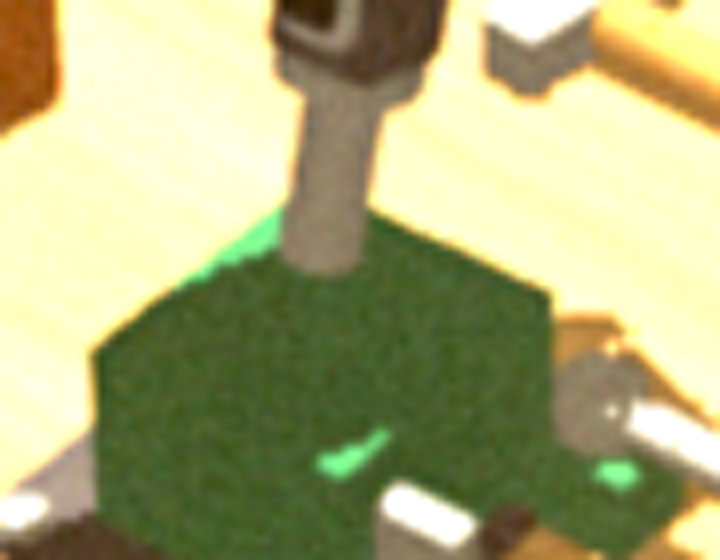

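```bash
python3 - <<'E'
from h import *
o=get_obs(); foot(o); s=cam("side"); Rt=q2R(o["tool_rot"]); F=o["eef_pos"]+Rt@[0,YO,L]; up=-Rt[:,2]
print("right axis·U,V",s["Rw"][:,0]@U,s["Rw"][:,0]@V, "px/mm", 454/np.linalg.norm(F-s["E"])/1000)
# stem edges
g=cv2.GaussianBlur(s["color"].astype(np.float32),(0,0),.7)
for k in (.008,.015,.025,.035):
    P=F+up*k; vd=P-s["E"]; side=np.cross(up,vd); side/=np.linalg.norm(side)
    e=proj(s,np.array([P-side*.012,P+side*.012])); print(k,"pred",e.round(2).tolist())
    r=int(round(e.mean(0)[0])); print(r,g[r,250:275].mean(1).astype(int).tolist(), (g[r,250:275,1]-g[r,250:275,0]).astype(int).tolist())
print(proj(s,BORE))
E
python3 - <<'E'
import cv2
im=cv2.imread("pics/side0.png")[220:250,240:280]
cv2.imwrite("pics/s0b.png",cv2.resize(im,None,fx=16,fy=16,interpolation=cv2.INTER_CUBIC))
E
```

```text
t 8.15 foot U,V,Z mm [-0.37 -0.48 22.01] tilt [14.97  0.  ] F [ 0.2 -0.6 -4. ] M [ 0.06 -0.54  0.01] w 0.412
right axis·U,V 0.5975908107924476 0.8015465513578405 px/mm 0.44617764744908983
0.008 pred [[224.61, 265.22], [222.8, 254.58]]
224 [102, 92, 91, 90, 83, 72, 68, 68, 69, 70, 70, 69, 67, 66, 66, 59, 49, 45, 45, 46, 48, 55, 67, 83, 109] [30, 45, 49, 46, 31, 3, -7, -6, -5, -6, -6, -4, -5, -6, -6, -1, 7, 10, 10, 9, 8, 5, -3, -11, -21]
0.015 pred [[221.81, 265.71], [220.0, 255.04]]
221 [162, 153, 135, 115, 97, 79, 68, 68, 69, 70, 69, 67, 67, 68, 67, 65, 68, 92, 121, 141, 154, 161, 162, 161, 159] [-46, -35, -14, 14, 27, 13, -1, -6, -5, -5, -5, -4, -5, -7, -7, -4, -4, -13, -27, -37, -43, -45, -46, -47, -46]
0.025 pred [[217.8, 266.43], [215.98, 255.72]]
217 [165, 165, 167, 170, 171, 152, 97, 69, 66, 68, 69, 69, 70, 70, 69, 68, 92, 141, 158, 158, 156, 157, 158, 159, 158] [-46, -46, -46, -46, -47, -41, -20, -6, -5, -6, -7, -6, -6, -6, -5, -7, -18, -39, -47, -46, -46, -45, -45, -45, -45]
0.035 pred [[213.75, 267.14], [211.92, 256.4]]
213 [167, 167, 165, 164, 165, 159, 127, 84, 66, 66, 68, 69, 68, 68, 67, 67, 74, 105, 148, 161, 159, 157, 154, 151, 148] [-47, -47, -47, -47, -48, -45, -32, -15, -6, -6, -7, -8, -7, -6, -5, -6, -9, -21, -40, -46, -45, -44, -44, -43, -44]
[[234.52480389 259.74150173]]
```

View pics/s0b.png

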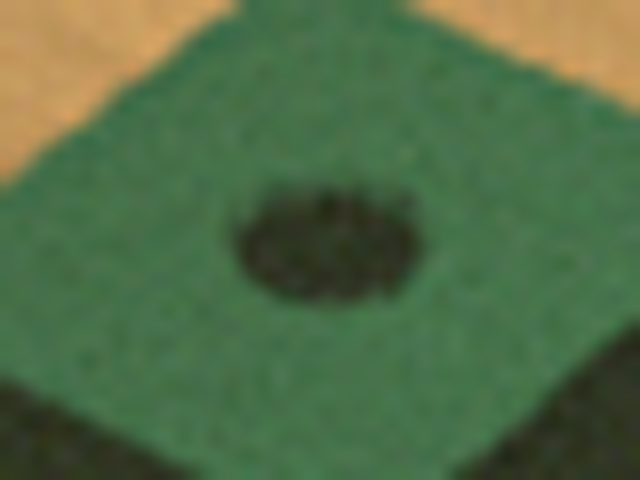

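With the pose settled, the stem in the side view matches the prediction within 0.1 px. The bore's residual offset is under 1 mm. Now lowering the leaned foot to just above the mouth.

apply_moves([
  [[0.09,0.01,0.35],[0,0,0],-0.4],
  [[0.175,0.01,0.7],[0,0,0],-0.4],
  [[0.175,0.01,0.7],[0,0,0],-0.4],
  [[0.175,0.01,0.7],[0,0,0],-0.4],
  [[0.175,0.01,0.7],[0,0,0],-0.4],
  [[0.175,0.01,0.7],[0,0,0],-0.4],
])

```text
t: 8.95
eef_pos: [0.5473, -0.0951, 0.2136]
tool_rot: [0.007, 0.99, 0.054, -0.13]
contact_force: [0.1, -0.4, -4.9]
gripper_width: 0.41
```

Run:
```python
from h import *
o=get_obs();foot(o);d=snap("w8")
g=cv2.GaussianBlur(d["color"].astype(np.float32),(0,0),.8)[180:240,230:330]
im=np.clip((g.mean(2)-40)/(75-40)*255,0,255).astype(np.uint8)
im=cv2.cvtColor(cv2.resize(im,None,fx=7,fy=7,interpolation=cv2.INTER_CUBIC),cv2.COLOR_GRAY2BGR)
a=np.linspace(0,6.28,90)
for r,z in ((.013,-.002),(.015,0)):
    for p in proj(d,BORE+np.c_[r*np.cos(a),r*np.sin(a),0*a+z]): cv2.circle(im,(int((p[1]-230+.4)*7),int((p[0]-180+.4)*7)),1,(0,0,255),-1)
cv2.imwrite("pics/w8p.png",im)
```

```text
t 8.95 foot U,V,Z mm [-0.7   0.36  3.98] tilt [14.97  0.  ] F [ 0.1 -0.4 -4.9] M [-0.04 -0.49  0.03] w 0.41
9.0 [ 0.5473 -0.0951  0.2136] [-0.296  0.528  0.46   1.808 -0.181  1.118  0.348] [[0.9602, 0.1095, -0.2568], [0.1058, -0.994, -0.0283], [-0.2584, -0.0, -0.966]]
```

View pics/w8p.png

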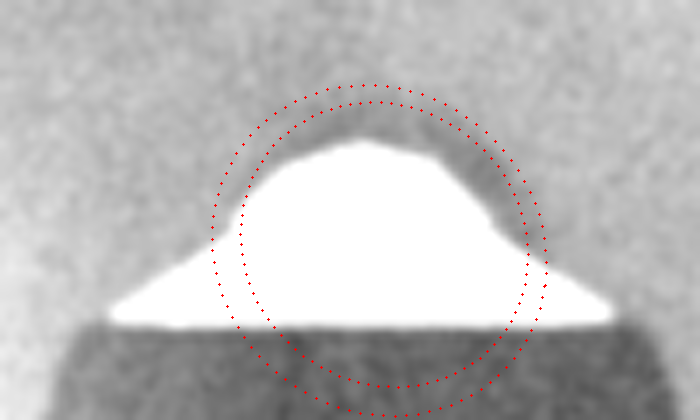

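A crescent of the dark bore shows around the leaned foot, so it's well placed. Starting the lower edge into the bore.

apply_moves([
  [[0.02,0,0.1],[0,0,0],-0.4],
  [[0.045,0,0.2],[0,0,0],-0.4],
  [[0.07,0,0.3],[0,0,0],-0.4],
  [[0.08,0,0.36],[0,0,0],-0.4],
  [[0.08,0,0.36],[0,0,0],-0.4],
  [[0.08,0,0.36],[0,0,0],-0.4],
])

```text
t: 9.75
eef_pos: [0.5468, -0.0952, 0.2042]
tool_rot: [0.007, 0.99, 0.054, -0.13]
contact_force: [-0.4, 1.2, -3.1]
gripper_width: 0.414
```

Run:
```python
from h import *
o=get_obs();foot(o)
s=cam("side")
g=cv2.GaussianBlur(s["color"].astype(np.float32),(0,0),.6)[195:265,220:310]
im=np.clip((g-20)/(120-20)*255,0,255).astype(np.uint8)[:,:,::-1]
cv2.imwrite("pics/s9p.png",cv2.resize(im,None,fx=8,fy=8,interpolation=cv2.INTER_CUBIC))
```

```text
t 9.75 foot U,V,Z mm [-1.24  0.34 -5.38] tilt [14.99  0.  ] F [-0.4  1.2 -3.1] M [ 0.06 -0.44 -0.04] w 0.414
```

View pics/s9p.png

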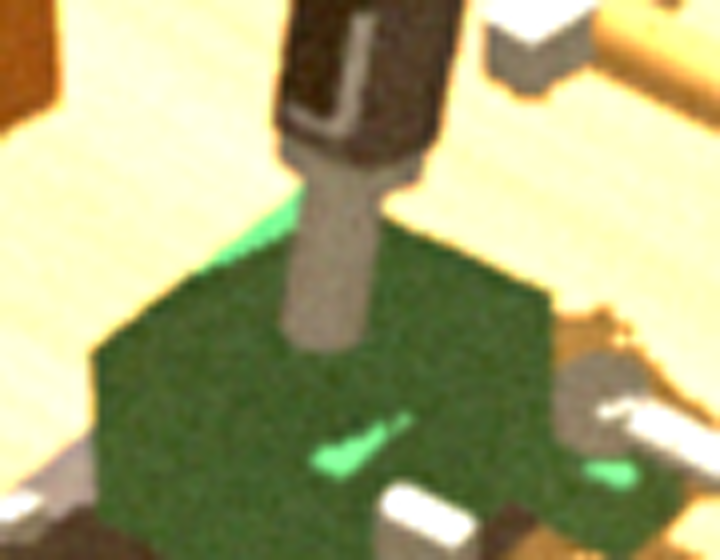

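The foot's lower edge is about 5.4 mm into the bore with almost no force. Working out the straightening arc about the foot.

Run:
```python
from h import *
o=get_obs(); R0=q2R(o["tool_rot"])
for th,xf in ((11,-.001),(7.5,-.0008),(4,-.0006),(2,-.0005),(0,-.0005)):
    print(th,*delta(*target(th,xf,-.0056,.0003),o["eef_pos"],R0))
```

```text
11 [-0.392 -0.001  0.021] [-0.     0.399 -0.001]
7.5 [-0.735 -0.001  0.054] [-0.     0.749 -0.001]
4 [-1.076e+00 -1.000e-03  1.080e-01] [-0.000e+00  1.099e+00 -1.000e-03]
2 [-1.27e+00 -1.00e-03  1.49e-01] [-0.000e+00  1.299e+00 -1.000e-03]
0 [-1.465e+00 -1.000e-03  1.980e-01] [-0.000e+00  1.499e+00 -1.000e-03]
```

apply_moves([
  [[-0.2,0,0.01],[0,0.2,0],-0.4],
  [[-0.39,0,0.02],[0,0.4,0],-0.4],
  [[-0.56,0,0.035],[0,0.57,0],-0.4],
  [[-0.735,0,0.055],[0,0.75,0],-0.4],
  [[-0.91,0,0.08],[0,0.92,0],-0.4],
  [[-1.08,0,0.11],[0,1.1,0],-0.4],
  [[-1.27,0,0.15],[0,1.3,0],-0.4],
  [[-1.465,0,0.2],[0,1.5,0],-0.4],
  [[-1.465,0,0.2],[0,1.5,0],-0.4],
  [[-1.465,0,0.2],[0,1.5,0],-0.4],
  [[-1.465,0,0.2],[0,1.5,0],-0.4],
])

```text
t: 11.18
eef_pos: [0.5105, -0.0991, 0.2087]
tool_rot: [0.0, 0.998, 0.055, -0.0]
contact_force: [-0.2, 0.9, -4.0]
gripper_width: 0.411
```

Run:
```python
from h import *
o=get_obs();foot(o)
s=cam("side")
g=cv2.GaussianBlur(s["color"].astype(np.float32),(0,0),.6)[195:265,220:310]
im=np.clip((g-20)/(120-20)*255,0,255).astype(np.uint8)[:,:,::-1]
cv2.imwrite("pics/s10.png",cv2.resize(im,None,fx=8,fy=8,interpolation=cv2.INTER_CUBIC))
foot()
```

```text
t 11.18 foot U,V,Z mm [-0.57  0.27 -5.82] tilt [ 0.05 -0.  ] F [-0.2  0.9 -4. ] M [-0.   -0.05  0.03] w 0.411
t 11.22 foot U,V,Z mm [-0.57  0.28 -5.84] tilt [ 0.04 -0.  ] F [ 0.9  0.3 -3.6] M [ 0.02  0.03 -0.01] w 0.408
```

View pics/s10.png

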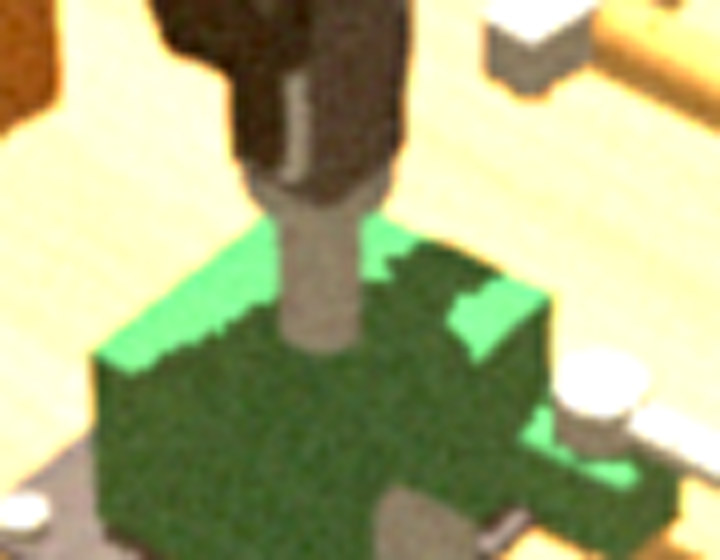

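Upright at 0.04°, foot 5.8 mm in, no side load. Sliding down part of the way first.

apply_moves([
  [[0,0,0.15],[0,0,0],-0.4],
  [[0,0,0.3],[0,0,0],-0.4],
  [[0,0,0.5],[0,0,0],-0.4],
  [[0,0,0.7],[0,0,0],-0.4],
  [[0,0,0.9],[0,0,0],-0.4],
  [[0,0,0.9],[0,0,0],-0.4],
])

```text
t: 11.98
eef_pos: [0.5103, -0.0992, 0.1859]
tool_rot: [0.0, 0.998, 0.055, -0.0]
contact_force: [0.3, -0.2, -5.0]
gripper_width: 0.414
```

Run:
```python
from h import *
foot()
```

```text
t 11.97 foot U,V,Z mm [ -0.62   0.34 -28.61] tilt [ 0.02 -0.  ] F [ 0.3 -0.2 -5. ] M [-0.11 -0.22 -0.03] w 0.414
```

apply_moves([
  [[0,0,0.25],[0,0,0],-0.4],
  [[0,0,0.5],[0,0,0],-0.4],
  [[0,0,0.75],[0,0,0],-0.4],
  [[0,0,0.95],[0,0,0],-0.4],
  [[0,0,1.03],[0,0,0],-0.4],
  [[0,0,1.08],[0,0,0],-0.4],
  [[0,0,1.08],[0,0,0],-0.4],
])

```text
t: 12.85
eef_pos: [0.5103, -0.0992, 0.1595]
tool_rot: [-0.0, 0.998, 0.055, 0.0]
contact_force: [-1.2, -0.0, -0.1]
gripper_width: 0.414
```

Run:
```python
from h import *
foot()
s=cam("side")
g=cv2.GaussianBlur(s["color"].astype(np.float32),(0,0),.6)[195:265,220:310]
im=np.clip((g-20)/(120-20)*255,0,255).astype(np.uint8)[:,:,::-1]
cv2.imwrite("pics/s11.png",cv2.resize(im,None,fx=8,fy=8,interpolation=cv2.INTER_CUBIC))
foot()
```

```text
t 12.85 foot U,V,Z mm [ -0.57   0.36 -55.  ] tilt [-0.    0.01] F [-1.2 -0.  -0.1] M [0.01 0.08 0.  ] w 0.414
t 12.9 foot U,V,Z mm [ -0.52   0.37 -54.98] tilt [-0.01  0.01] F [-1.2 -0.6  0.1] M [0.02 0.09 0.02] w 0.41
```

View pics/s11.png

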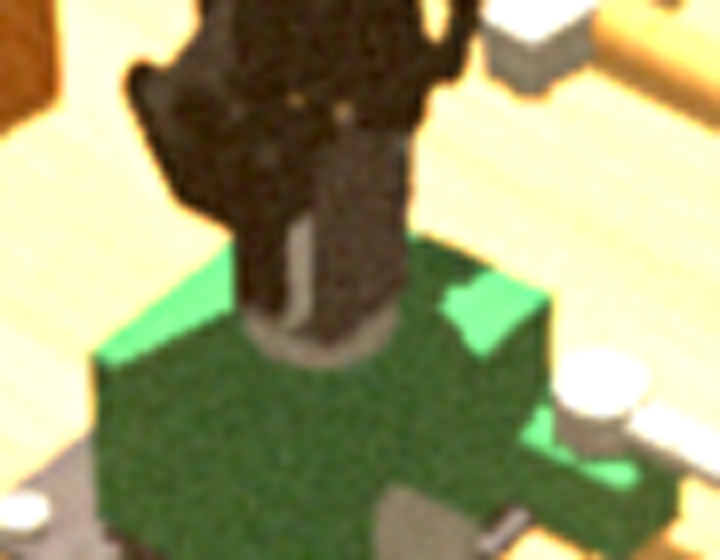

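Foot at -55.0 mm, and the weight has gone from the wrist, so the collar is on the stand. I'll press lightly to confirm, then open.

apply_moves([
  [[0,0,0.06],[0,0,0],-0.4],
  [[0,0,0.06],[0,0,0],-0.4],
])

```text
t: 13.15
eef_pos: [0.5104, -0.0993, 0.1595]
tool_rot: [-0.001, 0.999, 0.055, 0.0]
contact_force: [-7.4, 1.4, 18.0]
gripper_width: 0.413
```

apply_moves([
  [[0,0,-0.04],[0,0,0],-0.4],
  [[0,0,-0.04],[0,0,0],0.6],
  [[0,0,-0.04],[0,0,0],0.6],
  [[0,0,-0.04],[0,0,0],0.6],
  [[0,0,-0.04],[0,0,0],0.6],
  [[0,0,-1],[0,0,0],0.6],
  [[0,0,-2.5],[0,0,0],0.6],
  [[0,0,-4],[0,0,0],0.6],
  [[0,0,-5.5],[0,0,0],0.6],
  [[0,-1,-5.7],[0,0,0],0.6],
  [[0,-1,-5.7],[0,0,0],0.6],
])

```text
t: 14.52
eef_pos: [0.5078, -0.0727, 0.3008]
tool_rot: [-0.001, 0.998, 0.056, 0.001]
contact_force: [-0.2, -0.9, -0.3]
gripper_width: 0.795
```

Run:
```python
from h import *
import pickle
o=get_obs();foot(o)
d=snap("w12")
s=cam("side");t=cam("top")
pickle.dump((s,t),open("st12.pkl","wb"))
crop(s,"s12",145,295,180,390,3.8); crop(t,"t12",215,315,230,390,5)
```

```text
t 14.53 foot U,V,Z mm [ 3.000e-02 -2.642e+01  8.630e+01] tilt [-0.07  0.05] F [-0.2 -0.9 -0.3] M [-0.02  0.01  0.03] w 0.795
14.575 [ 0.5075 -0.0738  0.3003] [-0.389  0.224  0.483  1.968 -0.125  0.978  0.265] [[0.9938, 0.1112, 0.0001], [0.1112, -0.9938, 0.0003], [0.0002, -0.0002, -1.0]]
```

View pics/s12.png

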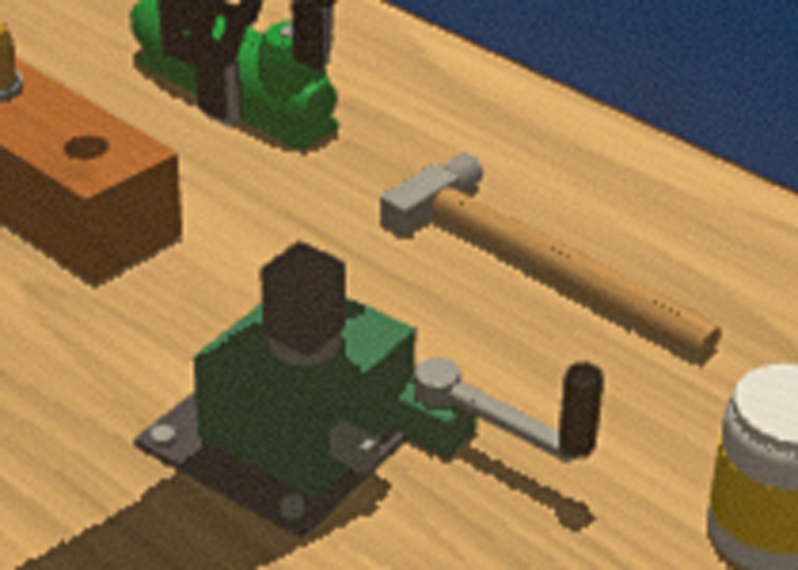

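View pics/w12.png

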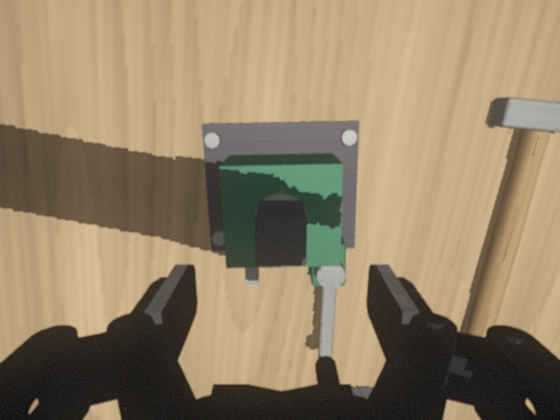

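View pics/t12.png

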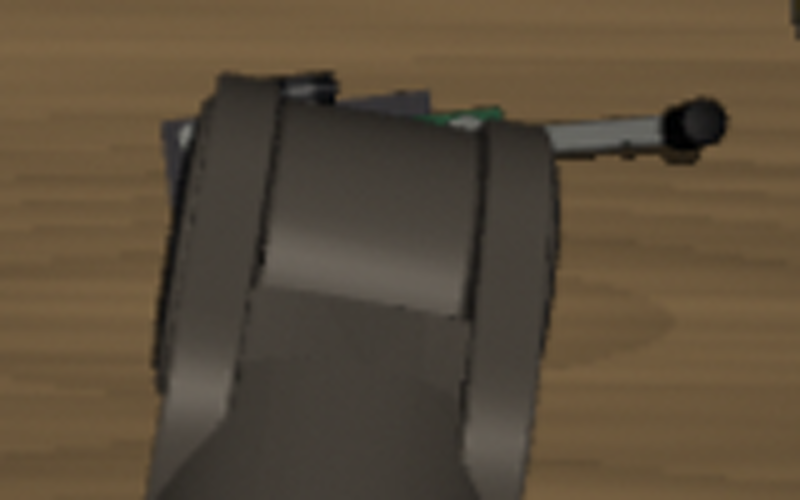

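The head is upright with its collar on the stand (side view (225,259)). The 1.5 mm press gave an 18 N reaction with no motion, so it's home. Next I'll measure the knob, moving the wrist over it.

apply_moves([
  [[0.6,2.4,0.3],[0,0,0],0.4],
  [[1.2,4.8,0.6],[0,0,0],0.4],
  [[1.75,7.2,1],[0,0,0],0.4],
  [[1.75,7.4,1],[0,0,0],0.4],
  [[1.75,7.4,1],[0,0,0],0.4],
  [[1.75,7.4,1],[0,0,0],0.4],
  [[1.75,7.4,1],[0,0,0],0.4],
])

```text
t: 15.55
eef_pos: [0.5716, -0.2518, 0.2755]
tool_rot: [-0.0, 0.998, 0.056, 0.0]
contact_force: [-0.1, -0.1, -0.7]
gripper_width: 0.702
```

Run:
```python
from h import *
import pickle
o=get_obs();d=snap("w13")
for q in ("lever_knob","clamp_lever"):
    for x in look_for("wrist",q): print(q,x["conf"],x["pixel"],atz(d,x["pixel"],.09))
s,t=pickle.load(open("st12.pkl","rb"))
print(tri([s,t],[(242,333.2),(238.8,370.2)]))
print(atz(s,(242,333.2),.102),atz(t,(238.8,370.2),.102))
crop(d,"w13c",120,320,180,380,3)
```

```text
15.6 [ 0.5716 -0.2521  0.2756] [-0.066  0.459  0.52   1.738 -0.263  1.014  0.661] [[0.9938, 0.1114, 0.0006], [0.1114, -0.9938, 0.0006], [0.0007, -0.0006, -1.0]]
lever_knob 0.9 [130.5, 284.7] [ 0.56865236 -0.20170716  0.09      ]
clamp_lever 0.72 [132.1, 289.5] [ 0.57196382 -0.20238897  0.09      ]
(array([ 0.57297847, -0.25384728,  0.10305923]), [array([ 0.1, -0.7]), array([-0.5,  0.5])])
[ 0.57530213 -0.25403706  0.102     ] [ 0.57201084 -0.25291561  0.102     ]
```

View pics/w13c.png

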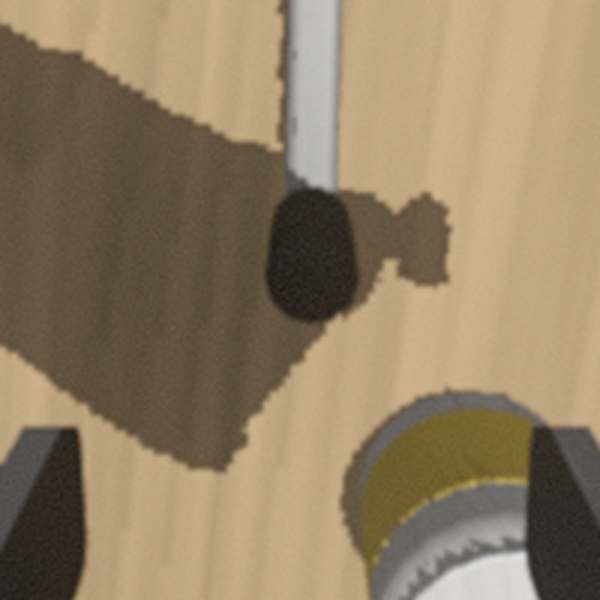

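Run:
```python
from h import *
import pickle
d=pickle.load(open("w13.pkl","rb"));s,t=pickle.load(open("st12.pkl","rb"))
for z in (.098,.102): print(atz(d,(212.7,283.5),z))
print("tin",atz(t,(212,412),.1), [ (x["conf"],x["pixel"],atz(t,x["pixel"],.09)) for x in look_for("top","glue_tin")])
psi=np.radians(7.4);Rz=np.array([[np.cos(psi),-np.sin(psi)],[np.sin(psi),np.cos(psi)]])
H=np.array([.5102,-.0975])+Rz@[.045,-.065]; print("hinge",H)
for K in ([.5735,-.2525],[.572,-.2525]):
    v=Rz.T@(np.array(K)-H); print(np.linalg.norm(v),np.arctan2(-v[0],-v[1]))
```

```text
[ 0.57409157 -0.25640911  0.098     ]
[ 0.57392154 -0.25520109  0.102     ]
tin [ 0.6329618  -0.34689224  0.1       ] [(0.56, [212.5, 407.6], array([ 0.63279055, -0.33976992,  0.09      ]))]
hinge [ 0.56319692 -0.15616282]
0.0968865577565046 0.022611181673329192
0.09673854362227519 0.038029581657373725
```

The knob's at (0.5733, -0.2553), 99.8 mm from the computed hinge, which fits, and the lever is at about 0.03 rad. The tin is 108 mm away, so it's clear. Descending to pinch.

apply_moves([
  [[0.05,0.13,1],[0,0,0],0.1],
  [[0.05,0.13,2.5],[0,0,0],0.1],
  [[0.05,0.13,4],[0,0,0],0.1],
  [[0.05,0.13,5],[0,0,0],0.1],
  [[0.05,0.13,5.65],[0,0,0],0.1],
  [[0.05,0.13,5.65],[0,0,0],0.1],
  [[0.05,0.13,5.65],[0,0,0],-0.3],
  [[0.05,0.13,5.65],[0,0,0],-0.7],
  [[0.05,0.13,5.65],[0,0,0],-0.7],
  [[0.05,0.13,5.65],[0,0,0],-0.7],
  [[0.05,0.13,5.65],[0,0,0],-0.7],
], force=40)

```text
t: 17.12
eef_pos: [0.5736, -0.2569, 0.1354]
tool_rot: [0.0, 0.998, 0.055, 0.001]
contact_force: [-0.9, 0.5, 6.3]
gripper_width: 0.248
```

Run:
```python
from h import *
foot();d=snap("w14")
```

```text
t 17.12 foot U,V,Z mm [ 45.31 164.14 -79.15] tilt [-0.11 -0.04] F [-0.9  0.5  6.3] M [ 0.07  0.28 -0.04] w 0.248
17.175 [ 0.5736 -0.2569  0.1354] [ 0.009  0.636  0.434  1.822 -0.37   0.762  0.748] [[0.994, 0.1094, 0.0021], [0.1094, -0.994, -0.0005], [0.002, 0.0007, -1.0]]
```

View pics/w14.png

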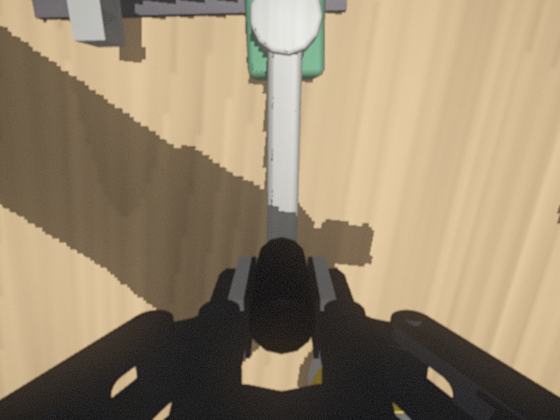

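Run:
```python
from h import *
import pickle
d=pickle.load(open("w14.pkl","rb"))
for z in (.05,.06): print("hinge seen",atz(d,(20,286),z))
T=np.array([.5736,-.2569,0]);H=np.array([.5632,-.1562,0]);print(np.linalg.norm(H-T))
h=np.array([(H-T)@U,(H-T)@V])
for deg in list(range(7,78,7))+[77,80]:
    c,s=np.cos(np.radians(deg)),np.sin(np.radians(deg))
    p=h-np.array([[c,-s],[s,c]])@h; print(deg,(p/.025).round(2), (T+p[0]*U+p[1]*V).round(3)[:2])
```

```text
hinge seen [ 0.5648312 -0.1585074  0.05     ]
hinge seen [ 0.56488482 -0.16032633  0.06      ]
0.10123561626226217
7 [-0.49 -0.03] [ 0.561 -0.257]
14 [-0.98 -0.13] [ 0.549 -0.256]
21 [-1.45 -0.28] [ 0.537 -0.254]
28 [-1.9  -0.49] [ 0.525 -0.25 ]
35 [-2.32 -0.75] [ 0.514 -0.245]
42 [-2.7  -1.06] [ 0.504 -0.238]
49 [-3.05 -1.41] [ 0.494 -0.23 ]
56 [-3.34 -1.81] [ 0.486 -0.221]
63 [-3.59 -2.24] [ 0.478 -0.211]
70 [-3.79 -2.69] [ 0.472 -0.2  ]
77 [-3.92 -3.17] [ 0.467 -0.189]
77 [-3.92 -3.17] [ 0.467 -0.189]
80 [-3.96 -3.37] [ 0.466 -0.184]
```

apply_moves([
  [[-0.25,-0.01,0],[0,0,0.35],-0.7],
  [[-0.49,-0.03,0],[0,0,0.7],-0.7],
  [[-0.98,-0.13,0],[0,0,1.4],-0.7],
  [[-1.45,-0.28,0],[0,0,2.1],-0.7],
  [[-1.9,-0.49,0],[0,0,2.8],-0.7],
  [[-2.32,-0.75,0],[0,0,3.5],-0.7],
  [[-2.32,-0.75,0],[0,0,3.5],-0.7],
  [[-2.32,-0.75,0],[0,0,3.5],-0.7],
], force=40)

```text
t: 18.18
eef_pos: [0.5138, -0.2441, 0.1353]
tool_rot: [-0.0, 0.969, -0.248, 0.001]
contact_force: [-1.4, 1.5, 8.9]
gripper_width: 0.249
```

Run:
```python
from h import *
foot();d=snap("w15")
T=get_obs()["eef_pos"].copy();T[2]=0;H=np.array([.5632,-.1562,0]);R0=q2R(get_obs()["tool_rot"])
print(np.linalg.norm(H-T)); a=R0[:2,0]/np.linalg.norm(R0[:2,0]); 
yaw=np.degrees(np.arctan2(a[1],a[0])); print("yaw",yaw)
h=(R0.T@(H-T))[:2]
for deg in (7,14,21,28,35,38.5,41,43):
    c,s=np.cos(np.radians(deg)),np.sin(np.radians(deg))
    p=h-np.array([[c,-s],[s,c]])@h; print(deg,(p/.025).round(2))
```

```text
t 18.18 foot U,V,Z mm [-11.81 145.02 -79.2 ] tilt [-0.1   0.01] F [-1.4  1.5  8.9] M [ 0.38  0.4  -0.07] w 0.249
18.225 [ 0.5139 -0.2441  0.1353] [-0.115  0.597  0.599  1.975 -0.504  0.719  0.291] [[0.8771, -0.4803, 0.0018], [-0.4803, -0.8771, 0.0005], [0.0013, -0.0013, -1.0]]
0.10083620363858678
yaw -28.70363020503355
7 [-0.49 -0.04]
14 [-0.97 -0.13]
21 [-1.44 -0.28]
28 [-1.89 -0.49]
35 [-2.31 -0.75]
38.5 [-2.5 -0.9]
41 [-2.64 -1.02]
43 [-2.74 -1.11]
```

View pics/w15.png

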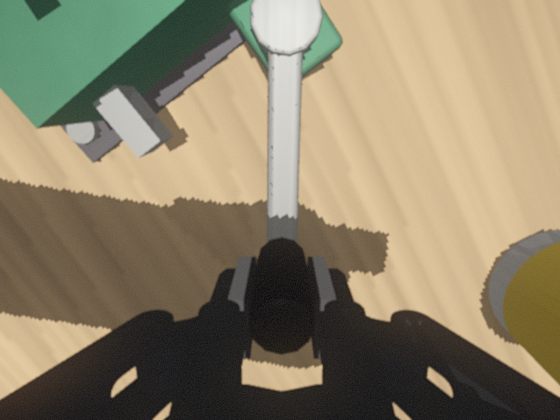

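The lever follows cleanly and the knob is still between the pads. Continuing to the stop.

apply_moves([
  [[-0.49,-0.04,0],[0,0,0.7],-0.7],
  [[-0.97,-0.13,0],[0,0,1.4],-0.7],
  [[-1.44,-0.28,0],[0,0,2.1],-0.7],
  [[-1.89,-0.49,0],[0,0,2.8],-0.7],
  [[-2.31,-0.75,0],[0,0,3.5],-0.7],
  [[-2.5,-0.9,0],[0,0,3.85],-0.7],
  [[-2.5,-0.9,0],[0,0,3.85],-0.7],
  [[-2.5,-0.9,0],[0,0,3.85],-0.7],
])

```text
t: 19.23
eef_pos: [0.47, -0.1942, 0.1353]
tool_rot: [-0.001, 0.833, -0.553, 0.0]
contact_force: [-2.0, 3.2, 13.3]
gripper_width: 0.245
```

```bash
cat >> h.py <<'E'
def lev(deg=()):
    o=get_obs();T=o["eef_pos"].copy();T[2]=0;H=np.array([.5632,-.1562,0]);R0=q2R(o["tool_rot"]);v=T-H
    print(o["t"],"F",o["contact_force"].round(1),"M",o["torque"].round(2),"rad",np.linalg.norm(v).round(4),"yaw",np.degrees(np.arctan2(R0[1,0],R0[0,0])).round(2),"lever",(np.radians(-90+7.4)-np.arctan2(v[1],v[0]))%(2*np.pi))
    h=(R0.T@(-v))[:2]
    for d in deg:
        c,s=np.cos(np.radians(d)),np.sin(np.radians(d)); print(d,((h-np.array([[c,-s],[s,c]])@h)/.025).round(2))
E
python3 - <<'E'
from h import *
snap("w16");lev((2,4,6,8))
E
```

```text
19.275 [ 0.47   -0.1942  0.1352] [-0.337  0.581  0.791  2.123 -0.658  0.696 -0.273] [[0.3881, -0.9216, 0.0019], [-0.9216, -0.3881, 0.0012], [-0.0004, -0.0022, -1.0]]
19.275 F [-1.8  2.1 13. ] M [0.46 0.52 0.14] rad 0.1006 yaw -67.17 lever 1.3128494124963956
2 [-0.14 -0.  ]
4 [-0.28 -0.01]
6 [-0.42 -0.03]
8 [-0.56 -0.05]
```

View pics/w16.png

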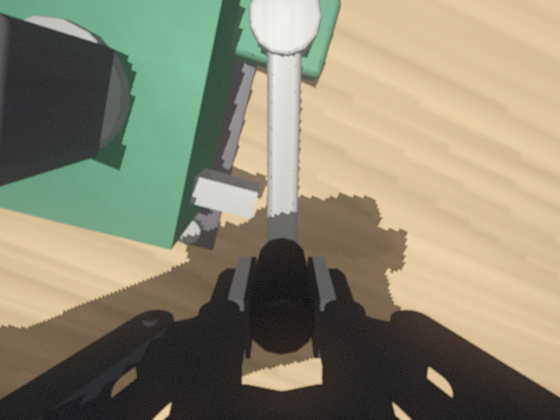

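The lever is close to the stop block (gap at about (200,262)). Now nudging it the last degrees while watching the force.

apply_moves([
  [[-0.07,0,0],[0,0,0.1],-0.7],
  [[-0.14,0,0],[0,0,0.2],-0.7],
  [[-0.21,0,0],[0,0,0.3],-0.7],
  [[-0.21,0,0],[0,0,0.3],-0.7],
])

```text
t: 19.77
eef_pos: [0.4687, -0.1908, 0.1353]
tool_rot: [-0.0, 0.818, -0.575, 0.002]
contact_force: [0.3, -3.1, 7.0]
gripper_width: 0.246
```

Run:
```python
from h import *
snap("w17");lev()
```

```text
19.825 [ 0.4687 -0.1908  0.1353] [-0.356  0.583  0.807  2.131 -0.67   0.694 -0.319] [[0.3399, -0.9404, 0.0035], [-0.9404, -0.34, -0.0022], [0.0033, -0.0026, -1.0]]
19.825 F [ 1.7 -2.8  7.8] M [-0.49 -0.05  0.61] rad 0.1006 yaw -70.13 lever 1.3492976644778034
```

View pics/w17.png

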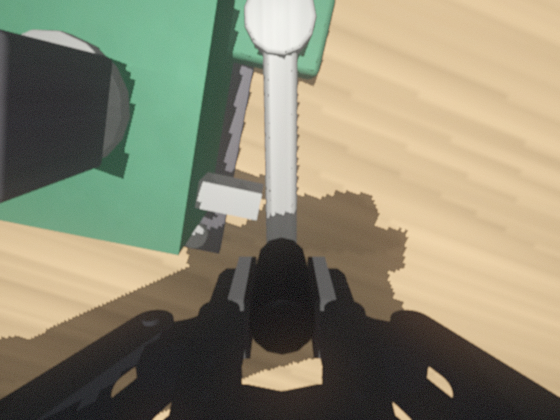

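apply_moves([
  [[-0.1,0,0],[0,0,0.1],-0.7],
  [[-0.2,0,0],[0,0,0.1],-0.7],
  [[-0.2,0,0],[0,0,0.1],-0.7],
])

```text
t: 20.2
eef_pos: [0.4686, -0.1899, 0.1355]
tool_rot: [0.002, 0.813, -0.583, 0.007]
contact_force: [10.0, -18.3, -11.7]
gripper_width: 0.241
```

Run:
```python
from h import *
snap("w18");lev()
```

```text
20.25 [ 0.4686 -0.1899  0.1355] [-0.368  0.583  0.815  2.136 -0.673  0.684 -0.339] [[0.321, -0.9471, 0.0083], [-0.947, -0.3211, -0.0109], [0.013, -0.0044, -0.9999]]
20.25 F [  9.5 -16.7 -11.6] M [-2.98 -1.42  0.49] rad 0.1004 yaw -71.28 lever 1.3576297583791979
```

View pics/w18.png

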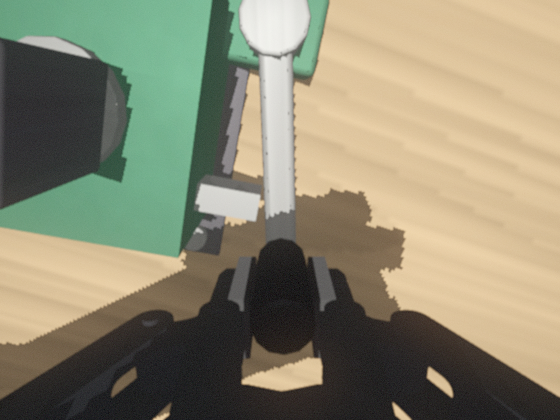

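A 20 N reaction with no further motion, and the arm touches the stop block: the lever is at its stop. Easing the load, opening and retreating upward.

apply_moves([
  [[0.12,0,0],[0,0,0],-0.7],
  [[0.12,0,0],[0,0,0],0.1],
  [[0.12,0,0],[0,0,0],0.1],
  [[0.12,0,0],[0,0,0],0.1],
  [[0.12,0,0],[0,0,0],0.1],
  [[0.12,0,-1],[0,0,0],0.1],
  [[0.12,0,-2.5],[0,0,0],0.1],
  [[0.12,0,-4],[0,0,0],0.1],
  [[0.12,1.5,-5.5],[0,0,0],0.1],
  [[0.12,3,-6],[0,0,0],0.1],
  [[0.12,3,-6],[0,0,0],0.1],
])

```text
t: 21.62
eef_pos: [0.3933, -0.2127, 0.2844]
tool_rot: [-0.002, 0.812, -0.584, -0.0]
contact_force: [0.8, 0.7, 0.3]
gripper_width: 0.546
```

Run:
```python
from h import *
print(get_obs()["contact_force"])
snap("w19"); s=cam("side");t=cam("top"); crop(s,"s19",145,295,140,390,3.1); cv2.imwrite("pics/t19.png",t["color"][:,:,::-1])
```

```text
[0.75338499 0.71243434 0.25556789]
21.675 [ 0.3949 -0.2118  0.2842] [-0.676  0.234  1.207  2.145 -0.277  0.931 -0.555] [[0.321, -0.9471, 0.0016], [-0.9471, -0.321, 0.0023], [-0.0016, -0.0022, -1.0]]
```

View pics/w19.png

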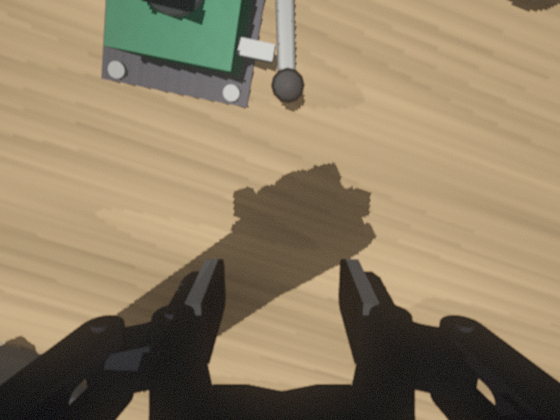

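View pics/s19.png

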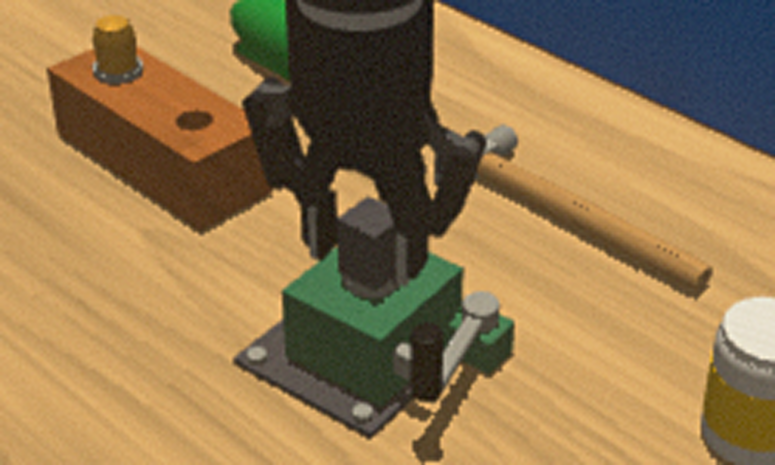

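View pics/t19.png

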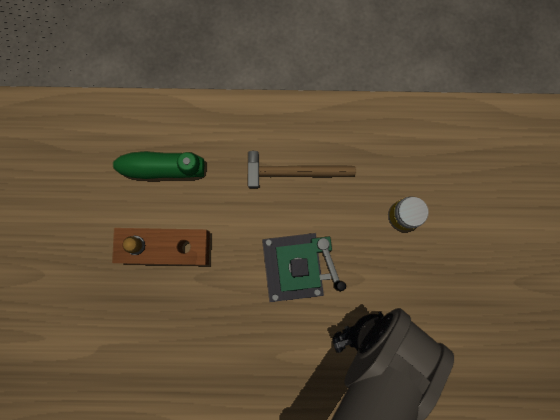

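The stake stands in the bore and the lever lies against the stop block. The bystanders haven't moved. I'll check the lever angle by measurement.

Run:
```python
from h import *
import pickle
d=pickle.load(open("w19.pkl","rb")); t=cam("top"); s=cam("side")
H=np.array([.5632,-.1562])
for nm,K in (("wrist",atz(d,(83.5,287.5),.1)),("top",atz(t,(285.3,340.7),.102)),("tri",tri([s,t],[(251,277.5),(285.3,340.7)])[0])):
    v=K[:2]-H; print(nm,K.round(4),np.linalg.norm(v).round(4),(np.radians(-82.6)-np.arctan2(v[1],v[0]))%6.283)
crop(d,"w19c",0,130,200,360,5); crop(t,"t19c",225,305,255,355,7)
foot()
```

```text
wrist [ 0.4718 -0.1909  0.1   ] 0.0978 1.3373880950293233
top [ 0.4696 -0.1875  0.102 ] 0.0987 1.377040492156639
tri [ 0.4708 -0.1887  0.102 ] 0.098 1.3621269965611438
t 21.88 foot U,V,Z mm [-124.97  100.7    69.28] tilt [ 0.04 -0.03] F [-0.3  0.7 -0.4] M [-0.01 -0.   -0.  ] w 0.549
```

View pics/w19c.png

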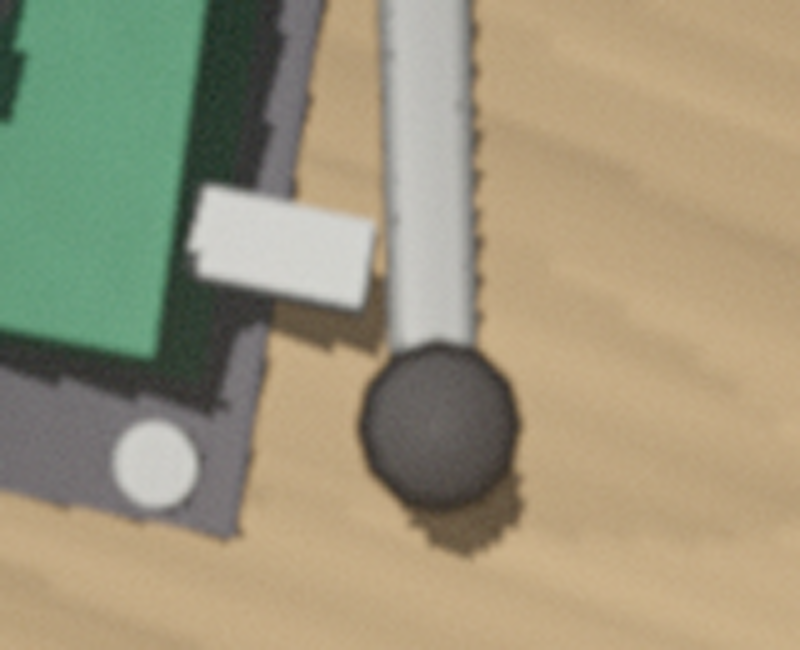

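View pics/t19c.png

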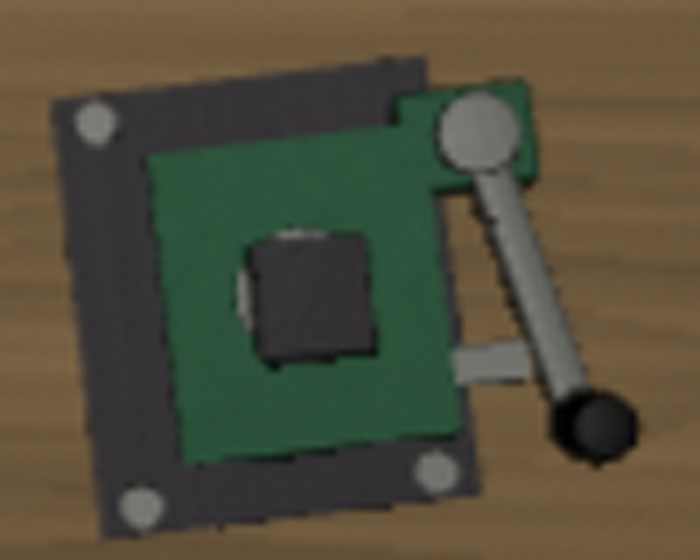

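Run:
```python
from h import *
import pickle
d=pickle.load(open("w18.pkl","rb")); crop(d,"w18c",40,240,170,330,3)
```

```text
(no output)
```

View pics/w18c.png

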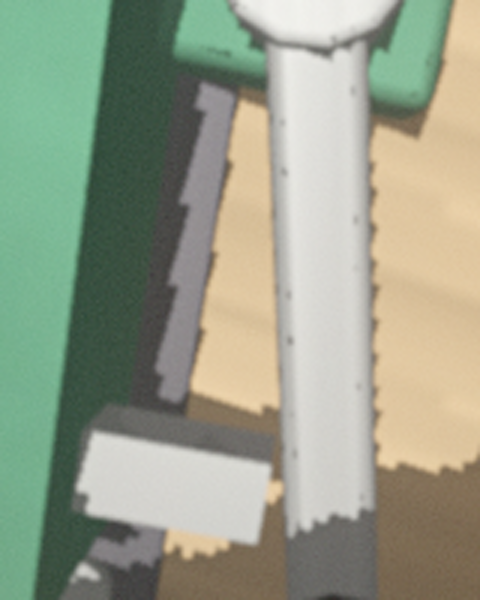

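The gap between lever and stop block is the same 2 mm, to within a pixel, under the 20 N push and after release, so the lever hasn't sprung back. Nothing is touching the robot. Handing in.

Run:
```python
from h import *
o=get_obs(); print(o["t"],o["contact_force"].round(1),np.abs(o["joint_vel"]).max())
print(hand_in())
```

```text
21.875 [-0.3  0.7 -0.4] 0.0032009968636885354
the job is handed in; nothing more can be done
None
```

The square-headed stake is home in the stand's bore, the clamp lever is at its stop, and the job was handed in at 21.9 s with the gripper clear of everything.

- **Insertion:** I lifted the stake from the rack and leaned it 15°. I started the foot's lower edge about 5.4 mm into the bore with almost no force, straightened it to 0.04° and slid it down.
- **Stake home:** The foot was 55.0 mm below the mouth by the arm's pose. The collar then carried the stake's weight, and an 18 N press moved it no further.
- **Lever:** I pinched the knob and swung it round until it gave a reaction of about 20 N. The arm's pose put the lever at about 1.35 rad, and at 1.358 under that push.
- **Last checks:** In the final pictures the stake is upright with its collar down. The dome stake, tin, last and hammer look unmoved, and the wrist force was near zero.

**What disagreed:**
- **Lever angle:** After release the camera estimates were spread: wrist 1.337, top 1.377, top and side together 1.362 rad.
- **Gap at the stop block:** About 2 mm shows between the lever arm and the small block I took for its stop, although I first said they were touching. The gap was the same under the 20 N push and after release, so I judged the lever to be at its true stop.
- **Bore position:** The cameras differed by up to about 1.5 mm, but it caused no side load during insertion.

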